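# Clamp a test tile on the sloping carving board with a T-bolt

### The job

Clamp the test tile on the sloping carving board: take the T-bolt with the black hand nut from its wooden rest, put its head lengthwise into the board's slot on the open (left) side of the hold-down bar, and slide it along until the shank is home in the bar's notch with the washer on top of the bar. Then turn it clockwise by the nut until the head stops square across under the slot's lips, and go on tightening until the bar is pressed fully down on the tile; let go of it.

Things in the scene. Friction and masses are not known exactly. Their poses are not given: they have to be found in the camera images.
- board: Wooden board, 220 x 280 x 24 mm, sloping 25 degrees, face up towards the robot, on a fixed stand. Origin: mid top face, on the slot's centre line; x up the slope, y along the slot (left), z out of the face. T-slot at x = 0 along all of y, ends open: mouth 18 mm wide between aluminium lips 8 mm thick; below, a channel 40 mm wide, z -8 to -20 mm. A fixed tile 7 mm thick lies under the bar's low end.
- notch (a point): Centre of the notch in the hold-down bar, on the bar's top face; axes as the board's. The wooden bar runs up the slope (board x -95 to 93 mm), 50 mm wide, 12 mm thick, across the slot at board y = -20 mm; its top is 19 mm above the board face (21 mm while sprung up). The notch is 17 mm wide (x), open only on the bar's +y (left) side, and ends 8.5 mm beyond this point (-y).
- clamp_bar (a joint): Angle of the hold-down bar about its pivot, 85 mm up the slope from the notch: 0 = pressed fully down on the tile; 0.0235 rad = sprung up, as at the start (notch 2 mm higher). Pressing it down at the notch takes 4 to 7 N.
- nut_grip (a point): Centre of the grip of the black hand nut on the T-bolt: a bar with flat sides, 46 mm long (x), 20 mm across (y, grasp across this), 28 mm high (z, the bolt's axis, up). Under it 12 mm of hub, 22 mm across, then a washer, 30 mm across, whose underside is always 29 mm below this point. Shank end 18 mm above it. All weighs about 0.16 kg. At the start upright in the rest, grip parallel to the T-head.
- t_head (a point): Centre of the bolt's steel T-head, on the axis 64 mm below nut_grip at the start (less as the nut is tightened); 40 mm long (x), 14 wide (y), 8 thick (z, up the bolt). Shank 12 mm thick. Two corners are cut away: in the slot it turns clockwise (seen from above) about 90 degrees, then stops on the channel's sides. With the washer on the sprung-up bar its top is 2 mm below the lips, free to turn.
- clamp_nut (a joint): Nut's angle on the bolt, rad: 0 at the start, grows as it tightens (clockwise from above), 3.5 mm of travel per rad, self-locking. Friction 0.12 N m: the bolt turns with the nut until the head stops. About 1.2 rad more draws the head up to the lips and the bar down; the gripped nut must follow the bar 2 mm down (it may be pressed down 2 mm first, once the head is square). Limit 2.5.
- rest: Fixed wooden rest block, 60 (x) x 108 (y) x 45 mm high, origin at the centre of its underside, z up. Two pockets 44 x 19 mm, long along x, at y = -22.5 mm (the T-bolt hangs in it by its washer, head along x, underside 6 mm above the table) and at y = +22.5 mm (empty).
Mind the look-alikes: they are no part of the job. Of the things that look like the part that bears nut_grip, the middle-sized one is meant.

How it is judged:
By the outcome, as a careful person would: the job done as asked, in the order asked, and still so for the second after the job is handed in, with the robot touching nothing.
It also fails if it takes over 64 s, if anything falls off the work surface, if the arm or the gripper's body presses on something with over 40 N, if the wrist force passes 120 N, or if a joint passes its speed limit or range.

### The arm

A 6-joint arm with a two-finger parallel gripper is mounted at the origin on a cart in front of the work surface, level with it; the furniture and walls round the work are solid. World frame = base frame: x ahead of the robot, y to its left, z up, the work surface at z = 0. Lengths are in m, angles in degrees, forces in N, time in s.
With the tool pointing down it reaches from about 0.375 to 0.9 m from the base axis. Payload 3.1 kg.
Tool frame: the origin (TCP) lies on the centre line of the jaws, within the pads' length; the fingertips stand 8 mm ahead of it and the grasp point (between the pads) lies 11 mm behind it; z points along the fingers, y is the direction in which the jaws open and shut (so a half turn about z gives the same grasp; the last joint's range is limited). The gripper opens to 87 mm and grips with 3 to 60 N. Pads are 19 mm wide; open, the fingers measure 117 mm over their backs; the gripper's body (75 mm by 190 mm) begins 51 mm behind the grasp point.
Start: joints at [56.923, 30.224, 82.088, -0, 67.689, -10.227], TCP at [0.243, 0.576, 0.206] pointing down, gripper open.
Joint ranges: [-176.69, 176.69], [-43.24, 126.21], [12.49, 139.97], [-82, 262], [0, 151.66], [-163.58, 163.58]. Speed limits (degrees/s): [159.86, 159.86, 180, 180, 180, 180].

### API

Orientations are given as a 3x3 rotation matrix whose columns are the frame's x, y, z axes.
In Python, from rig import * gives the robot as it stands. The module is installed in compiled form; this text tells all that it offers.
- The arm moves only by the tool arm_command, never from a script. Its argument "commands" is a list of rows, each an object with "translation": the shift along the tool's x, y, z scaled (see below), a list of three; "dr": the turn, a rotation vector about the tool's x, y, z scaled (see below), a list of three; "jaw": the closure, from 0 (fully open) to 1 (shut). In form: [{"translation": [x, y, z], "dr": [ax, ay, az], "jaw": jaw}, ...]. A call has 1 to 12 rows; each row shifts and turns the commanded pose from where the row before left it, along the tool's axes as they then stand; what a row does not reach is not made up. The controller multiplies each number of a shift by 25 mm and each number of a turn by 6 degrees. A row lasts 1/12 s, in which the tool goes at most 41.7 mm and 7.16 degrees, less where a joint would pass 70% of its speed; a pose out of reach is approached as far as the arm can. A call with a number of a shift or a turn outside -1 to 1 is refused whole. A call with a gripper value outside its range is refused whole. The fingers move at their own pace and stop on an object; the grip force is fixed at half the most. Time passes only in rows, so rows that do not move let the fingers close. It gives the time, the measured TCP pose, the force and the opening at its end, in the units of the state.
- read_state(): the state, without advancing time (a new reading comes with each control period).
- capture(name): name is "scene" or "top"; returns (picture, depth): 384x512x3 uint8, red, green, blue; 384x512 float32, m along the optical axis (not along the pixel's ray), 0 where there is no reading.
- camera_model(name): a dict with "intrinsics" (3x3 intrinsics, pixels), "pose" (4x4, takes a point from camera to world coordinates). Camera axes: x right, y down, z forward; pixel columns grow to the right and rows downward; lengths in m; the calibration is good to about 2 mm. A picture is of the moment at which its call begins. camera_model takes no time and is no camera call.
- hand_in(): hands the job in, once; it reports no verdict.
The state is a dict: "time_s": time; "joint_positions": joint angles; "qvel": joint speeds; "tau": joint torques, N m; "position": TCP position; "tcp_rot": TCP orientation; "force": force on the tool from outside, world axes, zero at the start; "moment": the same for the moment, N m; "opening": opening from 0.0 (shut) to 1.0 (fully open).
Only numpy, scipy, OpenCV 4.12 (cv2) and the standard library are available. Lean on these libraries where they do the work, as an engineer would, in place of code of your own. Each camera call takes 0.05 s, during which the arm holds its last target.

## Working session

There is one attempt and no reset: what is moved stays moved. The work goes in short steps, Python scripts to look and compute and a tool call to move; the robot and the scene stay as the last step left them, time stands still between calls to the robot, and variables do not carry over. Pictures are saved under pics/ and viewed, and the job is handed in when it is done.

Besides the shell and the picture viewer there is one more tool, called after "Request:" as a command line: name --argument value ..., lists and objects as JSON in quotes. arm_command: Moves the arm, as the interface text tells. Its arguments: {"type":"object","properties":{"commands":{"type":"array"}},"required":["commands"]}

```bash
mkdir -p pics; ls
python3 - <<'E'
from rig import *
import cv2,numpy as np
s=read_state();print(s)
for n in("scene","top"):
    im,d=capture(n);np.savez(f"{n}0.npz",im=im,d=d)
    cv2.imwrite(f"pics/{n}0.png",im[:,:,::-1])
    m=camera_model(n);print(n,m)
E
```

```text
pics
{'time_s': 0.0, 'joint_positions': array([ 5.69243294e+01,  3.02784733e+01,  8.21567454e+01, -4.75012630e-04,
        6.76870558e+01, -1.02276145e+01]), 'qvel': array([ 0.02968546,  0.09345528, -0.07474692, -0.01495835,  0.0246831 ,
       -0.05042968]), 'tau': array([ 8.67043600e-04, -4.40036738e+01, -1.76593137e+01,  6.33886806e-02,
        5.84114925e-02, -1.60375453e-04]), 'position': array([0.2422377 , 0.57532374, 0.20547494]), 'tcp_rot': array([[-9.21538814e-01,  3.88284525e-01, -1.15824462e-03],
       [ 3.88286075e-01,  9.21537146e-01, -1.79244762e-03],
       [ 3.71385766e-04, -2.10154031e-03, -9.99997723e-01]]), 'force': array([0.23451682, 0.32429018, 0.20492002]), 'moment': array([-0.03163136, -0.01230775,  0.01867582]), 'opening': 0.9996362696825473}
scene {'intrinsics': array([[428.56608934,   0.        , 251.99283617],
       [  0.        , 428.56608934, 195.30369598],
       [  0.        ,   0.        ,   1.        ]]), 'pose': array([[ 0.52512302, -0.43355553,  0.73230828, -0.12113808],
       [-0.85076306, -0.2888434 ,  0.43905774, -0.39539727],
       [ 0.0211665 , -0.85358016, -0.52053135,  0.59020844],
       [ 0.        ,  0.        ,  0.        ,  1.        ]])}
top {'intrinsics': array([[442.14507822,   0.        , 246.81479797],
       [  0.        , 442.14507822, 196.53586222],
       [  0.        ,   0.        ,   1.        ]]), 'pose': array([[-0.01448823, -0.99365037,  0.11157522,  0.41425349],
       [-0.99989285,  0.01416439, -0.00369467,  0.0249524 ],
       [ 0.00209082, -0.1116168 , -0.99374912,  1.09664073],
       [ 0.        ,  0.        ,  0.        ,  1.        ]])}
```

View pics/scene0.png

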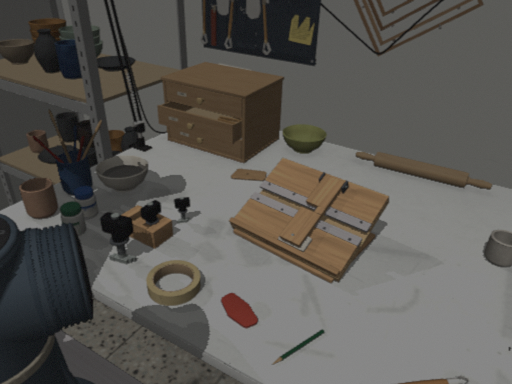

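View pics/top0.png

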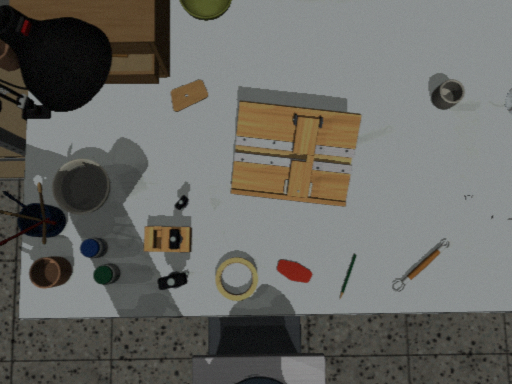

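The scene view shows the rest with the middle-sized bolt at (150,213), a bigger look-alike at (118,230) and a smaller one at (182,205), and the board around (310,215). In the top view the rest is at (168,239), its bolt at (175,238) and the bar at (305,157). Next I'll zoom in.

Run:
```python
import cv2,numpy as np
a=cv2.imread("pics/top0.png");b=cv2.imread("pics/scene0.png")
cv2.imwrite("pics/c1.png",np.hstack([cv2.resize(a[190:300,130:230],(400,440),interpolation=2),cv2.resize(b[170:280,90:190],(400,440),interpolation=2)]))
cv2.imwrite("pics/c2.png",cv2.resize(a[95:211,225:365],(700,580),interpolation=2))
cv2.imwrite("pics/c3.png",cv2.resize(b[155:275,225:395],(765,540),interpolation=2))
```

```text
(no output)
```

View pics/c1.png

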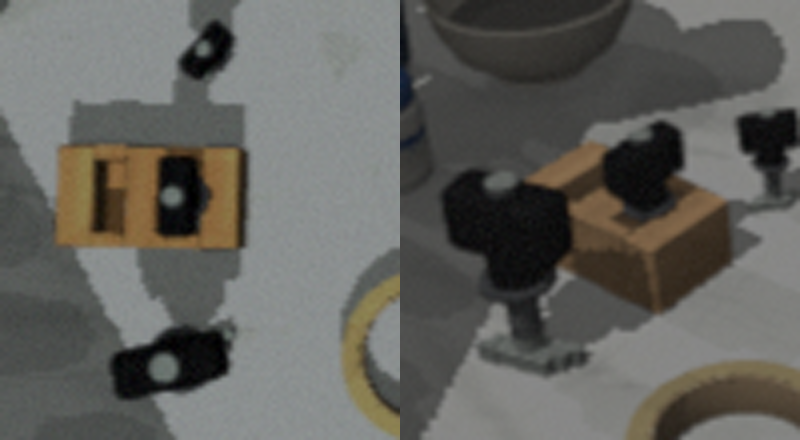

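View pics/c2.png

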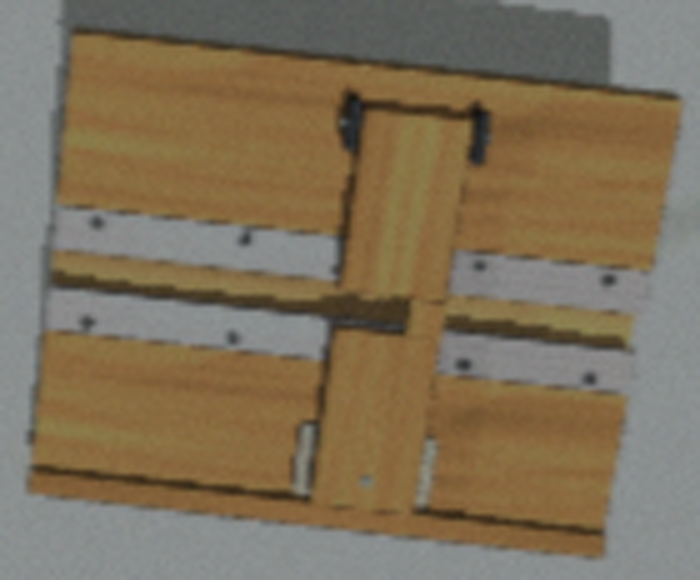

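View pics/c3.png

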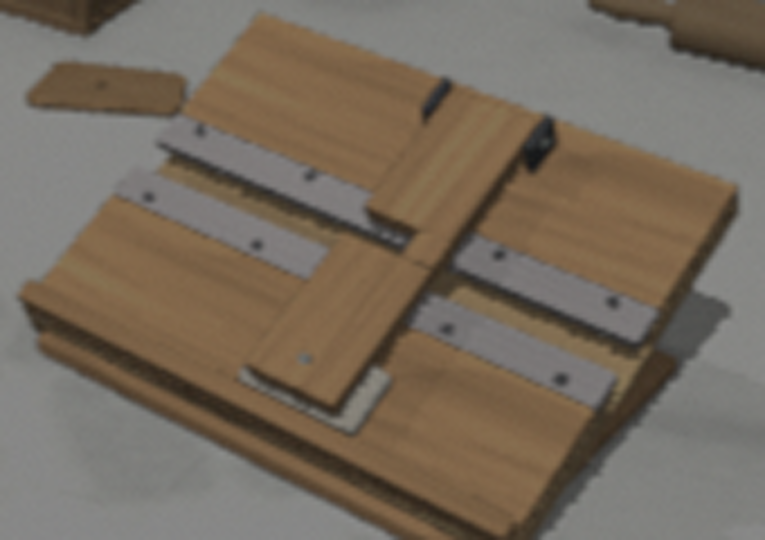

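```bash
cat > h.py <<'E'
import numpy as np,cv2
from rig import *
CM={n:camera_model(n) for n in("scene","top")}
def ray(n,uv):
    uv=np.atleast_2d(np.asarray(uv,float));m=CM[n];K=m["intrinsics"];T=m["pose"]
    d=np.c_[(uv[:,0]-K[0,2])/K[0,0],(uv[:,1]-K[1,2])/K[1,1],np.ones(len(uv))]@T[:3,:3].T
    return T[:3,3],d
def onplane(n,uv,p0,nrm):
    o,d=ray(n,uv);p0=np.asarray(p0,float);nrm=np.asarray(nrm,float)
    t=((p0-o)@nrm)/(d@nrm);return o+d*t[:,None]
def onz(n,uv,z):return onplane(n,uv,[0,0,z],[0,0,1])
def cloud(n,d):
    v,u=np.mgrid[:d.shape[0],:d.shape[1]];o,r=ray(n,np.c_[u.ravel(),v.ravel()])
    return (o+r*d.ravel()[:,None]).reshape(d.shape+(3,))
def proj(n,P):
    m=CM[n];P=np.atleast_2d(P);q=(P-m["pose"][:3,3])@m["pose"][:3,:3]
    return np.c_[q[:,0]/q[:,2]*m["intrinsics"][0,0]+m["intrinsics"][0,2],q[:,1]/q[:,2]*m["intrinsics"][1,1]+m["intrinsics"][1,2]]
E
python3 - <<'E'
from h import *
for n in("top","scene"):
    z=np.load(f"{n}0.npz");im,d=z["im"],z["d"];P=cloud(n,d)
    hsv=cv2.cvtColor(im,cv2.COLOR_RGB2HSV)
    print(n,"table z",np.median(P[(260 if n=='top' else 300):(300 if n=='top' else 320),(320 if n=='top' else 380):(335 if n=='top' else 420),2]))
    wood=(hsv[...,1]>90)&(hsv[...,0]>5)&(hsv[...,0]<25)
    m=np.zeros(d.shape,bool)
    if n=="top":m[100:205,232:362]=1
    else:m[160:272,230:388]=1
    w=wood&m&(d>0)
    X=P[w];
    # RANSAC plane
    rng=np.random.default_rng(0);best=0
    for _ in range(500):
        a=X[rng.choice(len(X),3,False)];nn=np.cross(a[1]-a[0],a[2]-a[0]);nn/=np.linalg.norm(nn)
        c=abs((X-a[0])@nn)<.002
        if c.sum()>best:best=c.sum();bc=c
    c=X[bc];c0=c.mean(0);nn=np.linalg.svd(c-c0)[2][2];nn*=np.sign(nn[2])
    print(n,len(X),best,"normal",nn,"tilt",np.degrees(np.arccos(nn[2])),"yaw",np.degrees(np.arctan2(nn[1],nn[0])),"c0",c0,"std",((c-c0)@nn).std(), "off",nn@c0)
    # rest & nut colours
    for name,box in(("rest",(222,255,143,193) if n=="top" else (205,245,120,175)),):
        sub=np.zeros(d.shape,bool);sub[box[0]:box[1],box[2]:box[3]]=1
        r=wood&sub;Q=P[r&(d>0)];t=Q[abs(Q[:,2]-.045)<.004];print("rest",len(Q),len(t),t.mean(0),np.median(t[:,2]))
E
```

```text
top table z 0.00019277142190654573
top 8935 4204 normal [-0.41913652  0.05700229  0.90613206] tilt 25.02381309496193 yaw 172.25532708873072 c0 [ 0.64135129 -0.08891635  0.07918457] std 0.0010824597963019977 off -0.20213050393297252
rest 965 724 [0.43469341 0.21392605 0.04486634] 0.044920589292903323
scene table z 0.00030589497177740954
scene 8952 4197 normal [-0.42077722  0.05282054  0.90562493] tilt 25.092416849636546 yaw 172.84503619238438 c0 [ 0.62330253 -0.10191884  0.07316855] std 0.0009832150308945423 off -0.20139165552828953
rest 1029 429 [0.42507592 0.20354741 0.04480845] 0.04492622296516158
```

Run:
```python
from h import *
nn=np.array([-0.4200,0.0549,0.9059]);nn/=np.linalg.norm(nn);off=-.2018
psi=np.radians(-7.45)
for n in("top","scene"):
    z=np.load(f"{n}0.npz");im,d=z["im"],z["d"];P=cloud(n,d)
    hsv=cv2.cvtColor(im,cv2.COLOR_RGB2HSV)
    # frame
    def frame(psi):
        zc=np.array([-np.sin(np.radians(25.05))*np.cos(psi),-np.sin(np.radians(25.05))*np.sin(psi),np.cos(np.radians(25.05))])
        y=np.array([-np.sin(psi),np.cos(psi),0]);x=np.cross(y,zc);return np.c_[x,y,zc]
    R=frame(psi);p0=np.array([.62,-.10,0]);p0[2]=(off-R[:2,2]@p0[:2])/R[2,2]
    v,u=np.mgrid[:384,:512]
    B=(onplane(n,np.c_[u.ravel(),v.ravel()],p0,R[:,2])-p0)@R
    B=B.reshape(384,512,3)
    h=(P-p0)@R[:,2]
    box=np.zeros((384,512),bool)
    if n=="top":box[100:205,232:362]=1
    else:box[160:272,230:388]=1
    gray=(hsv[...,1]<60)&(hsv[...,2]>90)&(abs(h)<.004)&box&(abs(B[...,0])<.05)
    nb,lab,st,ce=cv2.connectedComponentsWithStats(gray.astype(np.uint8))
    print(n)
    for i in range(1,nb):
        if st[i,4]<60:continue
        k=lab==i;x=B[...,0][k];y=B[...,1][k]
        # bin by y ; lower/upper edge via pixel extents (half-pixel ext)
        bins=np.arange(y.min()+.006,y.max()-.006,.004);lo=[];hi=[];yc=[]
        for b in bins:
            s=abs(y-b)<.003
            if s.sum()<5:continue
            lo.append(x[s].min());hi.append(x[s].max());yc.append(b)
        pl=np.polyfit(yc,lo,1);ph=np.polyfit(yc,hi,1)
        print("lip",st[i,4],"y",y.min()*1e3,y.max()*1e3,"lo@0 %.1f slope %.2f deg; hi %.1f slope %.2f"%(pl[1]*1e3,np.degrees(pl[0]),ph[1]*1e3,np.degrees(ph[0])),"mean x %.1f"%(x.mean()*1e3))
    # board outline via depth |h|<3mm: extents
    on=(abs(h)<.003)&box
    y=B[...,1][on];x=B[...,0][on]
    for b in(-.08,-.06,.04,.06):
        s=(abs(x-b)<.003);print(" x%.2f ymin %.1f ymax %.1f"%(b,np.percentile(y[s],1)*1e3,np.percentile(y[s],99)*1e3))
    for b in(-.12,-.08,.04,.08,.12):
        s=(abs(y-b)<.003);print(" y%.2f xmin %.1f xmax %.1f"%(b,np.percentile(x[s],1)*1e3,np.percentile(x[s],99)*1e3))
    # bar: h in 12..24
    bar=(h>.010)&(h<.026)&box
    Q=(P-p0)@R;q=Q[bar];print(" bar n",len(q))
    for b in(-.07,-.05,-.03,.025,.04,.06):
        s=abs(q[:,0]-b)<.004;
        if s.sum()>5:print("  x%.3f y %.1f..%.1f h %.1f"%(b,np.percentile(q[s,1],2)*1e3,np.percentile(q[s,1],98)*1e3,np.median(q[s,2])*1e3))
    print(" bar x ext",np.percentile(q[:,0],[1,99])*1e3,"p0",p0)
    np.savez("f.npz",R=R,p0=p0)
```

```text
top
lip 476 y 15.617524849080493 150.92208337314986 lo@0 15.7 slope 0.08 deg; hi 34.9 slope 0.05 mean x 25.3
lip 323 y -128.30312998296466 -36.94306607423205 lo@0 16.0 slope -0.15 deg; hi 35.9 slope 0.31 mean x 25.7
lip 453 y 15.992576003882629 150.9898365023813 lo@0 -22.8 slope -0.13 deg; hi -4.0 slope -0.19 mean x -13.6
lip 304 y -128.3162362775306 -36.964899033473465 lo@0 -22.5 slope 0.14 deg; hi -4.6 slope -0.47 mean x -13.0
 x-0.08 ymin -124.7 ymax 146.2
 x-0.06 ymin -127.3 ymax 148.1
 x0.04 ymin -124.2 ymax 148.1
 x0.06 ymin -124.2 ymax 147.6
 y-0.12 xmin -89.6 xmax 113.8
 y-0.08 xmin -91.2 xmax 114.0
 y0.04 xmin -92.9 xmax 112.7
 y0.08 xmin -90.9 xmax 114.2
 y0.12 xmin -90.9 xmax 112.9
 bar n 1915
  x-0.070 y -33.2..16.1 h 22.0
  x-0.050 y -32.4..14.6 h 21.9
  x-0.030 y -31.9..14.9 h 21.2
  x0.025 y -33.0..15.5 h 20.1
  x0.040 y -32.5..14.9 h 19.9
  x0.060 y -32.4..15.4 h 19.3
 bar x ext [-101.61925136   98.5004413 ] p0 [ 0.62       -0.1         0.07063117]
scene
lip 374 y 15.605397603400117 151.0260232903862 lo@0 12.2 slope -0.18 deg; hi 29.7 slope 1.17 mean x 21.5
lip 361 y 
[... 165 characters left out ...]
.14 deg; hi 32.0 slope -0.06 mean x 22.0
lip 373 y -129.58958899069302 -31.430754456043054 lo@0 -26.9 slope 0.15 deg; hi -7.9 slope -0.11 mean x -17.4
 x-0.08 ymin -128.0 ymax 148.1
 x-0.06 ymin -128.0 ymax 148.2
 x0.04 ymin -128.6 ymax 148.8
 x0.06 ymin -127.9 ymax 148.6
 y-0.12 xmin -89.9 xmax 109.4
 y-0.08 xmin -107.9 xmax 109.3
 y0.04 xmin -171.8 xmax 108.1
 y0.08 xmin -170.5 xmax 107.9
 y0.12 xmin -108.1 xmax 109.3
 bar n 2309
  x-0.070 y -34.1..14.4 h 23.6
  x-0.050 y -34.5..13.3 h 23.1
  x-0.030 y -34.2..13.1 h 22.5
  x0.025 y -34.1..14.4 h 21.2
  x0.040 y -34.0..13.5 h 20.5
  x0.060 y -33.9..13.8 h 20.4
 bar x ext [-200.81801284   92.65980489] p0 [ 0.62       -0.1         0.07063117]
```

```bash
python3 - <<'E'
from h import *
for n,box in(("top",(225,252,166,186)),("scene",(198,232,136,166))):
    z=np.load(f"{n}0.npz");im,d=z["im"],z["d"];P=cloud(n,d)
    g=im.max(2).astype(int)
    sub=np.zeros(g.shape,bool);sub[box[0]:box[1],box[2]:box[3]]=1
    blk=((g<45)&sub)
    print(n,"P top z",np.percentile(P[sub][:,2],[95,99,100]))
    # points high: nut top & shank
    k=sub&(P[...,2]>.083)&(P[...,2]<.095)
    q=P[k];print("nut top pts",k.sum(),q.mean(0),q.min(0),q.max(0))
    r=cv2.minAreaRect((q[:,:2]*1000).astype(np.float32));print(r)
    # shank-end: light pixels
    l=k&(g>75);vv,uu=np.nonzero(l);print("shank px",len(uu),uu.mean(),vv.mean(),onz(n,[[uu.mean(),vv.mean()]],.092))
    # rest outline from top face
    sb=np.zeros(g.shape,bool)
    if n=="top":sb[222:256,140:196]=1
    else:sb[195:250,110:185]=1
    t=sb&(abs(P[...,2]-.045)<.002)
    r=cv2.minAreaRect((P[t][:,:2]*1000).astype(np.float32));print("rest",r)
    # pocket (empty): low z inside
E
python3 - <<'E'
import cv2,numpy as np
z=np.load('top0.npz');print(z['im'][228:250:2,168:184].max(2))
E
```

```text
top P top z [0.09055796 0.09293004 1.09664073]
nut top pts 171 [0.43442059 0.1903966  0.08762281] [0.41248751 0.18125496 0.08302322] [0.45575101 0.19989446 0.09466579]
((434.1336669921875, 190.55445861816406), (18.471420288085938, 43.17110061645508), 89.51866912841797)
shank px 25 171.28 237.52 [[0.43620266 0.19342108 0.092     ]]
rest ((435.2199401855469, 213.57652282714844), (108.03861999511719, 59.03177261352539), 89.16507720947266)
scene P top z [0.08821237 0.09173228 0.59020844]
nut top pts 137 [0.42657938 0.18882397 0.08761761] [0.40561393 0.1801602  0.08340431] [0.45147826 0.20330613 0.09290663]
((428.3937683105469, 190.4913787841797), (22.69053840637207, 45.15780258178711), 83.58308410644531)
shank px 22 147.9090909090909 203.6818181818182 [[0.42661922 0.19253314 0.092     ]]
rest ((422.2861633300781, 213.96795654296875), (110.53733825683594, 186.8771209716797), 89.00312805175781)
[[138 132 127 100  76  74  80  80  81  73  73  83  96 125 138 137]
 [132  84  34  10  16   9  16  12  11   9  13  47  76 121 136 135]
 [130  79  27  15  10  12  15  19  16  10   0  37  83 121 136 135]
 [134  79  24  12  10  13  16  17   9   6   5  21  57 116 135 138]
 [134  74  23  28  53  53  36  23  13   1   6  15  36  65 113 133]
 [129  77  75 107 113 114 110  66  22   4   2  10  28  43  62 115]
 [111  56  58  93 111 113  95  55  16   7   0  13  31  51 104 133]
 [104  56  12  18  25  26  22  16  13  10  10  26  44  84 123 139]
 [107  52  15  16  14  13  18  15   7   7  12  39 104 133 139 138]
 [108  54  13  12   9   9  14  11  14  13  10  52 106 134 137 138]
 [125  84  44  26  27  25  28  26  24  37  56  73 117 138 138 139]]
```

Run:
```python
from h import *
for n in("top","scene"):
    z=np.load(f"{n}0.npz");P=cloud(n,z["d"]);ok=z["d"]>0
    a=np.array([.243,.576]);b=np.array([.432,.19]);L=np.linalg.norm(b-a);e=(b-a)/L;f=np.array([-e[1],e[0]])
    q=P[ok];s=(q[:,:2]-a)@e;t=(q[:,:2]-a)@f
    for s0 in np.arange(0,L,.05):
        r=[]
        for lo,hi in((-.15,-.1),(-.1,-.05),(-.05,0),(0,.05),(.05,.1),(.1,.15)):
            k=(abs(s-s0-.025)<.025)&(t>lo)&(t<hi)&(q[:,2]<.6);r.append("%.2f"%(q[k,2].max() if k.any() else -1))
        print(n,"%.2f"%s0,r)
```

```text
top 0.00 ['-0.74', '-1.00', '0.00', '0.00', '0.00', '-0.00']
top 0.05 ['-1.00', '-1.00', '0.00', '0.01', '0.08', '0.00']
top 0.10 ['-1.00', '0.00', '0.01', '0.08', '0.08', '0.15']
top 0.15 ['-1.00', '0.00', '0.01', '0.08', '0.08', '0.18']
top 0.20 ['0.00', '0.01', '0.07', '0.07', '0.07', '0.18']
top 0.25 ['0.01', '0.01', '0.07', '0.07', '0.07', '0.06']
top 0.30 ['0.01', '0.01', '0.00', '0.04', '0.01', '0.01']
top 0.35 ['0.06', '0.12', '0.05', '0.05', '0.05', '0.01']
top 0.40 ['0.10', '0.11', '0.09', '0.09', '0.05', '0.00']
scene 0.00 ['-1.00', '-1.00', '-1.00', '0.00', '0.00', '-0.00']
scene 0.05 ['-1.00', '-1.00', '-1.00', '0.00', '0.08', '0.16']
scene 0.10 ['-1.00', '-1.00', '0.00', '0.08', '0.08', '0.16']
scene 0.15 ['-1.00', '-1.00', '0.00', '0.08', '0.08', '0.18']
scene 0.20 ['-1.00', '-1.00', '0.07', '0.07', '0.07', '0.18']
scene 0.25 ['-1.00', '0.00', '0.07', '0.07', '0.07', '0.06']
scene 0.30 ['0.00', '0.00', '0.00', '0.00', '0.00', '0.06']
scene 0.35 ['0.11', '0.12', '0.05', '0.05', '0.05', '0.00']
scene 0.40 ['0.11', '0.11', '0.09', '0.09', '0.00', '0.00']
```

Request:
arm_command --commands '[{"translation": [0, 0, 0], "dr": [0, 0, -0.95], "jaw": 0}, {"translation": [0, 0, 0], "dr": [0, 0, -0.95], "jaw": 0}, {"translation": [0, 0, 0], "dr": [0, 0, -0.95], "jaw": 0}, {"translation": [0, 0, 0], "dr": [0, 0, -0.95], "jaw": 0}, {"translation": [-0.471, -0.965, 0], "dr": [0, 0, 0], "jaw": 0}, {"translation": [-0.471, -0.965, 0], "dr": [0, 0, 0], "jaw": 0}, {"translation": [-0.471, -0.965, 0], "dr": [0, 0, 0], "jaw": 0}, {"translation": [-0.471, -0.965, 0], "dr": [0, 0, 0], "jaw": 0}, {"translation": [-0.471, -0.965, 0], "dr": [0, 0, 0], "jaw": 0}, {"translation": [-0.471, -0.965, 0], "dr": [0, 0, 0], "jaw": 0}, {"translation": [-0.471, -0.965, 0], "dr": [0, 0, 0], "jaw": 0}, {"translation": [-0.471, -0.965, 0], "dr": [0, 0, 0], "jaw": 0}]'

```text
time_s: 1.1
position: [0.3368, 0.3815, 0.2062]
tcp_rot: [[-1.0, 0.001, -0.001], [0.001, 1.0, -0.0], [0.001, -0.0, -1.0]]
force: [0.3, -0.1, -0.4]
opening: 1.0
```

Request:
arm_command --commands '[{"translation": [-0.471, -0.965, 0], "dr": [0, 0, 0], "jaw": 0}, {"translation": [-0.471, -0.965, 0], "dr": [0, 0, 0], "jaw": 0}, {"translation": [-0.471, -0.965, 0], "dr": [0, 0, 0], "jaw": 0}, {"translation": [-0.471, -0.965, 0], "dr": [0, 0, 0], "jaw": 0}, {"translation": [-0.471, -0.965, 0], "dr": [0, 0, 0], "jaw": 0}, {"translation": [-0.471, -0.965, 0.3], "dr": [0, 0, 0], "jaw": 0.2}, {"translation": [-0.471, -0.965, 0.6], "dr": [0, 0, 0], "jaw": 0.4}, {"translation": [-0.471, -0.965, 1], "dr": [0, 0, 0], "jaw": 0.4}, {"translation": [0, 0, 0.8], "dr": [0, 0, 0], "jaw": 0.4}, {"translation": [0, 0, 0], "dr": [0, 0, 0], "jaw": 0.4}, {"translation": [0, 0, 0], "dr": [0, 0, 0], "jaw": 0.4}]'

```text
time_s: 2.02
position: [0.4296, 0.1894, 0.1382]
tcp_rot: [[-1.0, 0.002, -0.004], [0.002, 1.0, -0.0], [0.004, -0.0, -1.0]]
force: [-0.1, 0.3, 0.2]
opening: 0.649
```

```bash
cat > snap.py <<'E'
import sys
from h import *
t=sys.argv[1]
for n in("scene","top"):
    im,d=capture(n);np.savez(f"{n}{t}.npz",im=im,d=d);cv2.imwrite(f"pics/{n}{t}.png",im[:,:,::-1])
s=read_state();np.set_printoptions(precision=4,suppress=True)
for k in("time_s","joint_positions","position","tcp_rot","force","moment","opening"):print(k,s[k])
E
python3 snap.py 1
python3 - <<'E'
import cv2,numpy as np
a=cv2.imread("pics/top1.png");b=cv2.imread("pics/scene1.png")
cv2.imwrite("pics/d1.png",np.hstack([cv2.resize(a[190:300,130:230],(400,440),interpolation=2),cv2.resize(b[140:250,90:190],(400,440),interpolation=2)]))
E
```

```text
time_s 2.1167
joint_positions [ 10.2046  24.5516 107.703    0.0115  47.697  -79.8052]
position [0.4309 0.1904 0.1396]
tcp_rot [[-1.     -0.      0.0008]
 [-0.      1.      0.0003]
 [-0.0008  0.0003 -1.    ]]
force [-0.1611  1.0512  0.6158]
moment [ 0.045   0.0478 -0.0029]
opening 0.6146463176471539
```

View pics/d1.png

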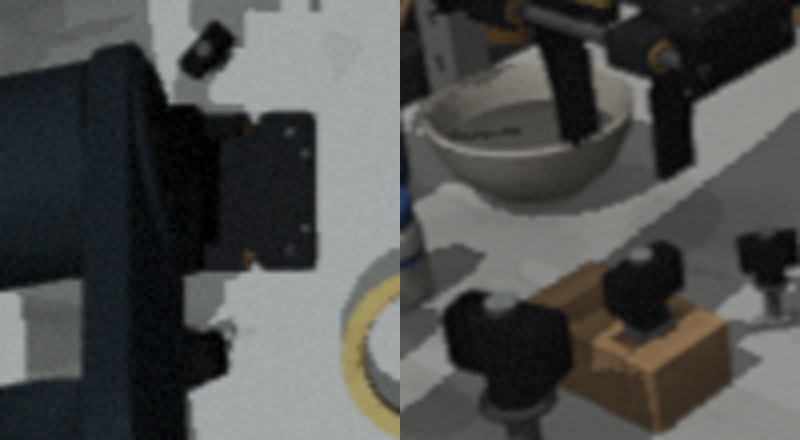

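The gripper hovers over the nut. In the scene view the fingertips are near (135,175) and (159,184), either side of the nut line. I'll compare the predicted and seen fingertips to get the camera's offset.

Run:
```python
from h import *
s=read_state();p=s["position"]
print("tip mid pred",proj("scene",p-[0,0,.008]))
o=.61*.087/2
for sg in(1,-1):
    # finger pad face (inner) at +-o, width +-9.5 in x, tip
    for dx in(-.0095,.0095):
        print("tip corner inner/outer",sg,dx,proj("scene",p+[dx,sg*o,-.008])[0],proj("scene",p+[dx,sg*(o+.015),-.008])[0])
z=np.load("scene1.npz");P=cloud("scene",z["d"])
v,u=np.mgrid[:384,:512]
k=(u>120)&(u<168)&(v>140)&(v<190)&(P[...,2]>.128)&(P[...,2]<.16)&(P[...,0]>.38)&(P[...,0]<.48)&(P[...,1]>.1)&(P[...,1]<.27)
q=P[k]
for nm,m in(("L",q[:,1]>.19),("R",q[:,1]<.19)):
    print(nm,m.sum(),q[m].min(0),q[m].max(0),np.median(q[m],0))
im=cv2.imread("pics/scene1.png");cv2.imwrite("pics/e1.png",cv2.resize(im[140:240,110:190],(640,800)[0:2] if 0 else (480,600),interpolation=0))
```

```text
tip mid pred [[148.10512639 187.1620075 ]]
tip corner inner/outer 1 -0.0095 [135.58877656 185.52486618] [130.42926115 183.55824355]
tip corner inner/outer 1 0.0095 [142.0057247  181.83042095] [136.87811939 179.91966384]
tip corner inner/outer -1 -0.0095 [154.46201841 192.71867055] [159.97867081 194.82142102]
tip corner inner/outer -1 0.0095 [160.75268415 188.81631085] [166.22959097 190.8572321 ]
L 25 [0.41594561 0.21754297 0.15340449] [0.43784291 0.22620307 0.15958526] [0.42361163 0.21928138 0.1565716 ]
R 24 [0.41614234 0.15218429 0.15433832] [0.44017582 0.16266937 0.15962971] [0.42013678 0.15319554 0.15751056]
```

View pics/e1.png

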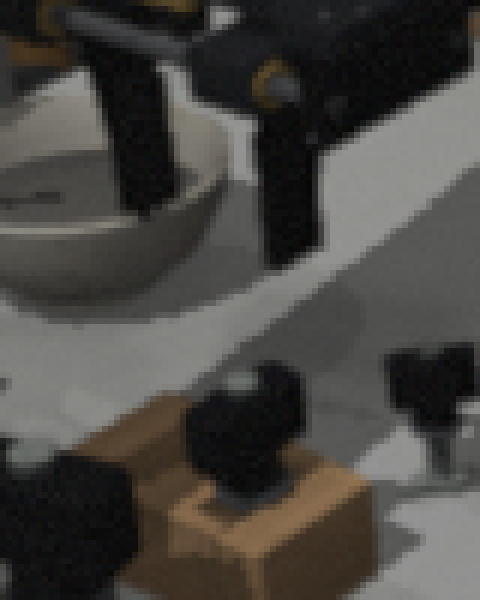

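Tips in the half-open state appear shorter than the text's 8 mm, as with linkage fingers that extend on closing, so there is no collision risk. Nut and gripper coincide in this camera, so I'll go down and grasp.

Request:
arm_command --commands '[{"translation": [0, 0, 0.8], "dr": [0, 0, 0], "jaw": 0.4}, {"translation": [0, 0, 0.8], "dr": [0, 0, 0], "jaw": 0.4}, {"translation": [0, 0, 0.8], "dr": [0, 0, 0], "jaw": 0.4}, {"translation": [0, 0, 0.6], "dr": [0, 0, 0], "jaw": 0.4}, {"translation": [0, 0, 0], "dr": [0, 0, 0], "jaw": 0.4}, {"translation": [0, 0, 0], "dr": [0, 0, 0], "jaw": 0.6}]'

```text
time_s: 2.62
position: [0.4308, 0.1906, 0.0646]
tcp_rot: [[-1.0, -0.001, 0.0], [-0.001, 1.0, 0.0], [-0.0, 0.0, -1.0]]
force: [-0.8, -0.1, 0.2]
opening: 0.575
```

```bash
python3 snap.py 2
python3 - <<'E'
import cv2,numpy as np
b=cv2.imread("pics/scene2.png")
cv2.imwrite("pics/d2.png",cv2.resize(b[160:260,90:190],(600,600),interpolation=2))
E
```

```text
time_s 2.7167
joint_positions [ 10.2033  32.5838 110.9494   0.0021  36.3088 -79.8087]
position [0.4317 0.1905 0.0653]
tcp_rot [[-1.     -0.0002  0.0027]
 [-0.0002  1.      0.0005]
 [-0.0027  0.0005 -1.    ]]
force [-0.0797  0.2164  0.3364]
moment [ 0.0142 -0.0076  0.0298]
opening 0.5045601070727838
```

View pics/d2.png

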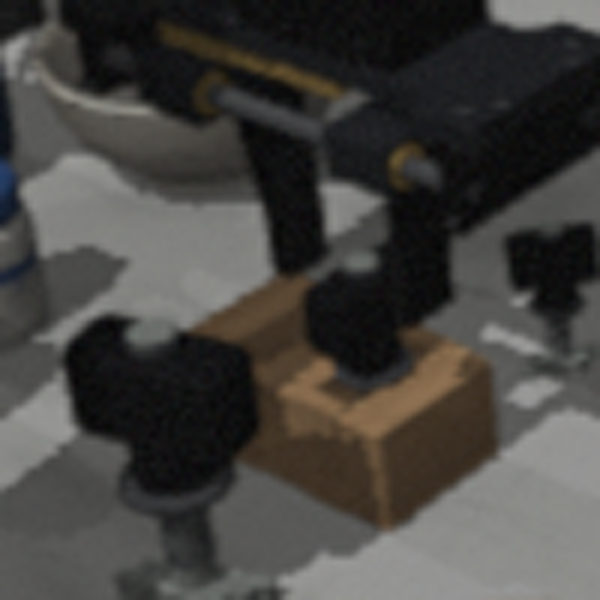

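Run:
```python
from h import *
z=np.load("scene2.npz");P=cloud("scene",z["d"]);g=z["im"].max(2)
print("tip mid pred z.057",proj("scene",[[.4317,.1905,.057],[.4317,.1905,.072],[.4317,.1905,.092]]))
v,u=np.mgrid[:384,:512]
for nm,b in(("L",(130,145,185,207)),("R",(155,166,190,216))):
    k=(u>=b[0])&(u<b[1])&(v>=b[2])&(v<b[3])&(g<60)
    q=P[k];
    for zz in np.arange(.05,.12,.006):
        m=abs(q[:,2]-zz)<.003
        if m.sum()>2:print(nm,"%.3f"%zz,m.sum(),np.percentile(q[m],[10,50,90],axis=0)[:,:2].round(4).tolist())
```

```text
tip mid pred z.057 [[151.90832191 216.38329635]
 [151.21572219 210.67129009]
 [150.27399692 202.90469632]]
L 0.080 10 [[0.4203, 0.2162], [0.4266, 0.2171], [0.4344, 0.2189]]
L 0.086 22 [[0.419, 0.2151], [0.4265, 0.2168], [0.4349, 0.2192]]
L 0.092 19 [[0.4191, 0.2153], [0.4262, 0.2168], [0.4357, 0.2199]]
L 0.098 23 [[0.4181, 0.2148], [0.4229, 0.2165], [0.4339, 0.2205]]
L 0.104 23 [[0.4203, 0.2155], [0.4265, 0.2166], [0.4356, 0.219]]
L 0.110 24 [[0.4188, 0.2167], [0.4238, 0.2178], [0.4359, 0.2216]]
L 0.116 24 [[0.4183, 0.216], [0.4257, 0.2173], [0.4354, 0.2233]]
R 0.086 25 [[0.4183, 0.1562], [0.4234, 0.1577], [0.4356, 0.1638]]
R 0.092 26 [[0.4183, 0.1558], [0.4255, 0.1576], [0.4346, 0.1606]]
R 0.098 25 [[0.418, 0.1562], [0.4255, 0.1578], [0.4369, 0.1613]]
R 0.104 23 [[0.417, 0.1558], [0.4266, 0.1569], [0.4359, 0.1601]]
R 0.110 18 [[0.4177, 0.1548], [0.4231, 0.1559], [0.4359, 0.1608]]
R 0.116 23 [[0.4176, 0.1533], [0.4238, 0.1546], [0.4332, 0.159]]
```

Request:
arm_command --commands '[{"translation": [0, 0, 0], "dr": [0, 0, 0], "jaw": 0.7}, {"translation": [0, 0, 0], "dr": [0, 0, 0], "jaw": 0.8}, {"translation": [0, 0, 0], "dr": [0, 0, 0], "jaw": 1}, {"translation": [0, 0, 0], "dr": [0, 0, 0], "jaw": 1}, {"translation": [0, 0, 0], "dr": [0, 0, 0], "jaw": 1}]'

```text
time_s: 3.13
position: [0.4311, 0.19, 0.0645]
tcp_rot: [[-1.0, 0.001, 0.001], [0.001, 1.0, 0.001], [-0.001, 0.001, -1.0]]
force: [-0.7, 1.1, 4.6]
opening: 0.222
```

```bash
python3 snap.py 3
python3 - <<'E'
import cv2,numpy as np
b=cv2.imread("pics/scene3.png")
cv2.imwrite("pics/d3.png",cv2.resize(b[160:260,90:190],(600,600),interpolation=2))
E
```

```text
time_s 3.2333
joint_positions [ 10.147   32.6727 111.0079   0.0259  36.2574 -79.8113]
position [0.4311 0.19   0.0644]
tcp_rot [[-1.      0.0011  0.001 ]
 [ 0.0011  1.      0.0005]
 [-0.001   0.0005 -1.    ]]
force [-0.2906  0.2822  6.4316]
moment [ 0.228   0.0901 -0.0145]
opening 0.22533984469873994
```

View pics/d3.png

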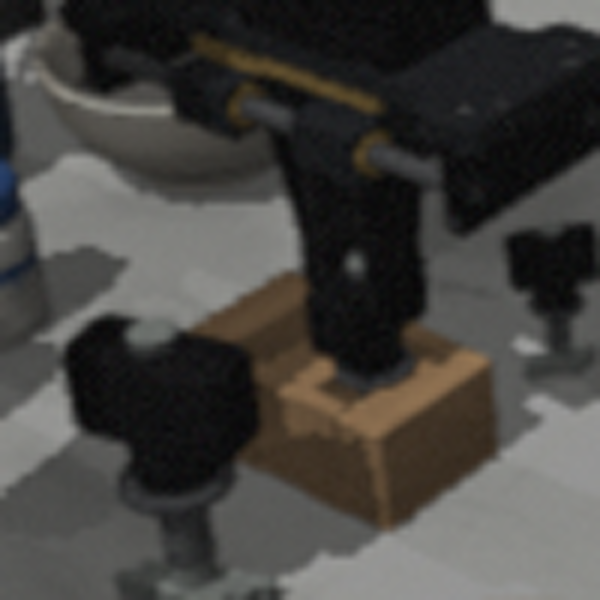

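Run:
```python
from h import *
z=np.load("scene3.npz");P=cloud("scene",z["d"]);g=z["im"].max(2)
for zz in(.057,.065,.072,.08):
    print(zz,"R outer near/far, inner near",proj("scene",[[.4216,.168,zz],[.4406,.168,zz],[.4216,.18,zz]]).round(1).tolist())
for u in(156,157,158,159,160):
    print(u,[(v,g[v,u],P[v,u].round(3).tolist()) for v in range(206,222,2)])
```

```text
0.057 R outer near/far, inner near [[156.5, 221.8], [162.5, 217.7], [152.3, 220.1]]
0.065 R outer near/far, inner near [[156.1, 218.8], [162.1, 214.6], [151.9, 217.0]]
0.072 R outer near/far, inner near [[155.8, 216.1], [161.8, 211.9], [151.6, 214.3]]
0.08 R outer near/far, inner near [[155.4, 212.9], [161.5, 208.9], [151.2, 211.2]]
156 [(206, np.uint8(10), [0.427, 0.17, 0.094]), (208, np.uint8(12), [0.429, 0.172, 0.087]), (210, np.uint8(14), [0.426, 0.17, 0.084]), (212, np.uint8(10), [0.437, 0.181, 0.069]), (214, np.uint8(20), [0.435, 0.181, 0.065]), (216, np.uint8(29), [0.451, 0.198, 0.044]), (218, np.uint8(19), [0.435, 0.182, 0.054]), (220, np.uint8(31), [0.434, 0.182, 0.049])]
157 [(206, np.uint8(16), [0.433, 0.173, 0.09]), (208, np.uint8(12), [0.432, 0.172, 0.086]), (210, np.uint8(10), [0.439, 0.181, 0.073]), (212, np.uint8(15), [0.44, 0.182, 0.067]), (214, np.uint8(47), [0.44, 0.182, 0.062]), (216, np.uint8(56), [0.452, 0.196, 0.045]), (218, np.uint8(32), [-0.121, -0.395, 0.59]), (220, np.uint8(44), [0.437, 0.182, 0.048])]
158 [(206, np.uint8(11), [0.437, 0.174, 0.087]), (208, 
[... 306 characters left out ...]
(206, np.uint8(9), [0.439, 0.173, 0.086]), (208, np.uint8(8), [0.439, 0.173, 0.081]), (210, np.uint8(15), [0.445, 0.181, 0.07]), (212, np.uint8(24), [0.444, 0.18, 0.066]), (214, np.uint8(83), [0.459, 0.196, 0.046]), (216, np.uint8(78), [0.454, 0.192, 0.045]), (218, np.uint8(59), [0.452, 0.19, 0.042]), (220, np.uint8(73), [0.443, 0.181, 0.045])]
160 [(206, np.uint8(29), [0.451, 0.182, 0.077]), (208, np.uint8(21), [0.45, 0.181, 0.072]), (210, np.uint8(26), [0.448, 0.181, 0.068]), (212, np.uint8(54), [0.514, 0.248, 0.001]), (214, np.uint8(86), [0.509, 0.244, 0.0]), (216, np.uint8(78), [0.455, 0.19, 0.045]), (218, np.uint8(61), [0.452, 0.187, 0.043]), (220, np.uint8(109), [0.441, 0.177, 0.047])]
```

The depth data shows the visible fingertips at z about 0.082, overlapping the nut by only about 6 mm. That is higher than the text implies. I'll open a little, go 8 mm lower (safe under either reading) and look again.

Request:
arm_command --commands '[{"translation": [0, 0, 0], "dr": [0, 0, 0], "jaw": 0.5}, {"translation": [0, 0, 0], "dr": [0, 0, 0], "jaw": 0.5}, {"translation": [0, 0, 0], "dr": [0, 0, 0], "jaw": 0.5}, {"translation": [0, 0, 0.16], "dr": [0, 0, 0], "jaw": 0.5}, {"translation": [0, 0, 0.16], "dr": [0, 0, 0], "jaw": 0.5}, {"translation": [0, 0, 0], "dr": [0, 0, 0], "jaw": 0.5}]'

```text
time_s: 3.73
position: [0.4301, 0.1896, 0.055]
tcp_rot: [[-1.0, 0.001, -0.002], [0.001, 1.0, -0.0], [0.002, -0.0, -1.0]]
force: [0.1, -0.1, 0.4]
opening: 0.489
```

```bash
python3 snap.py 4
python3 - <<'E'
import cv2,numpy as np
b=cv2.imread("pics/scene4.png")
b=np.clip(b.astype(float)*2.2+10,0,255).astype(np.uint8)
cv2.imwrite("pics/d4.png",cv2.resize(b[180:240,120:180],(600,600),interpolation=2))
E
```

```text
time_s 3.8333
joint_positions [ 10.1337  33.704  111.3067  -0.0043  35.0533 -79.8112]
position [0.4304 0.1897 0.0555]
tcp_rot [[-1.      0.0009 -0.0011]
 [ 0.0009  1.     -0.0002]
 [ 0.0011 -0.0002 -1.    ]]
force [ 0.5369 -0.4666  0.5309]
moment [ 0.0073 -0.0205  0.0075]
opening 0.4925176661783378
```

View pics/d4.png

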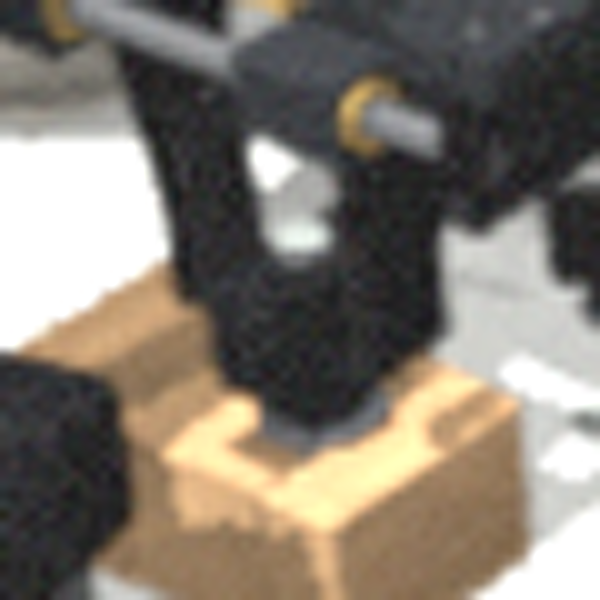

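Request:
arm_command --commands '[{"translation": [0, 0, 0.1], "dr": [0, 0, 0], "jaw": 0.5}, {"translation": [0, 0, 0.1], "dr": [0, 0, 0], "jaw": 0.5}, {"translation": [0, 0, 0], "dr": [0, 0, 0], "jaw": 0.5}]'

```text
time_s: 4.08
position: [0.4305, 0.1897, 0.0505]
tcp_rot: [[-1.0, 0.001, -0.001], [0.001, 1.0, -0.0], [0.001, -0.0, -1.0]]
force: [-0.5, -0.5, -0.1]
opening: 0.502
```

Request:
arm_command --commands '[{"translation": [0, 0, 0.1], "dr": [0, 0, 0], "jaw": 0.5}, {"translation": [0, 0, 0.1], "dr": [0, 0, 0], "jaw": 0.5}, {"translation": [0, 0, 0], "dr": [0, 0, 0], "jaw": 0.5}]'

```text
time_s: 4.33
position: [0.4305, 0.1897, 0.0455]
tcp_rot: [[-1.0, 0.001, -0.001], [0.001, 1.0, -0.0], [0.001, -0.0, -1.0]]
force: [0.4, -0.5, -0.1]
opening: 0.499
```

```bash
python3 snap.py 5
python3 - <<'E'
import cv2,numpy as np
b=cv2.imread("pics/scene5.png")
b=np.clip(b.astype(float)*2.2+10,0,255).astype(np.uint8)
cv2.imwrite("pics/d5.png",cv2.resize(b[180:240,120:180],(600,600),interpolation=2))
from h import *
z=np.load("scene5.npz");P=cloud("scene",z["d"]);g=z["im"].max(2)
for u in(160,161,162,163,164):
    print(u,[(v,g[v,u],P[v,u].round(3).tolist()) for v in range(208,226,2)])
E
```

```text
time_s 4.4333
joint_positions [ 10.1368  34.837  111.5927  -0.0016  33.5929 -79.8093]
position [0.4306 0.1897 0.0458]
tcp_rot [[-1.      0.0009 -0.0004]
 [ 0.0009  1.     -0.0001]
 [ 0.0004 -0.0001 -1.    ]]
force [-0.0545 -0.3001  0.1521]
moment [ 0.0101 -0.0665 -0.0251]
opening 0.50033730209225
160 [(208, np.uint8(14), [0.425, 0.156, 0.095]), (210, np.uint8(14), [0.427, 0.159, 0.088]), (212, np.uint8(16), [0.426, 0.158, 0.084]), (214, np.uint8(14), [0.425, 0.159, 0.079]), (216, np.uint8(15), [0.427, 0.161, 0.072]), (218, np.uint8(14), [0.424, 0.158, 0.069]), (220, np.uint8(74), [0.425, 0.16, 0.063]), (222, np.uint8(129), [0.438, 0.174, 0.044]), (224, np.uint8(122), [0.432, 0.169, 0.045])]
161 [(208, np.uint8(12), [0.429, 0.158, 0.092]), (210, np.uint8(16), [0.43, 0.159, 0.086]), (212, np.uint8(12), [0.431, 0.16, 0.08]), (214, np.uint8(14), [0.429, 0.16, 0.076]), (216, np.uint8(12), [0.431, 0.162, 0.069]), (218, np.uint8(21), [0.429, 0.161, 0.066]), (220, np.uint8(111), [0.445, 0.178, 0.044]), (222, np.uint8(133), [0.439, 0.172, 0.045]), (224, np.uint8(98), [0.433, 0.167, 0.045])]
1
[... 496 characters left out ...]
 np.uint8(11), [0.437, 0.161, 0.077]), (214, np.uint8(9), [0.435, 0.16, 0.073]), (216, np.uint8(13), [0.433, 0.158, 0.07]), (218, np.uint8(76), [0.434, 0.16, 0.063]), (220, np.uint8(126), [0.447, 0.173, 0.045]), (222, np.uint8(107), [0.441, 0.168, 0.046]), (224, np.uint8(88), [0.434, 0.161, 0.047])]
164 [(208, np.uint8(38), [0.439, 0.159, 0.086]), (210, np.uint8(40), [0.439, 0.16, 0.081]), (212, np.uint8(28), [0.438, 0.159, 0.077]), (214, np.uint8(26), [0.439, 0.16, 0.071]), (216, np.uint8(26), [0.439, 0.162, 0.064]), (218, np.uint8(116), [0.454, 0.177, 0.045]), (220, np.uint8(121), [0.447, 0.17, 0.046]), (222, np.uint8(84), [0.442, 0.166, 0.045]), (224, np.uint8(87), [0.438, 0.163, 0.043])]
```

View pics/d5.png

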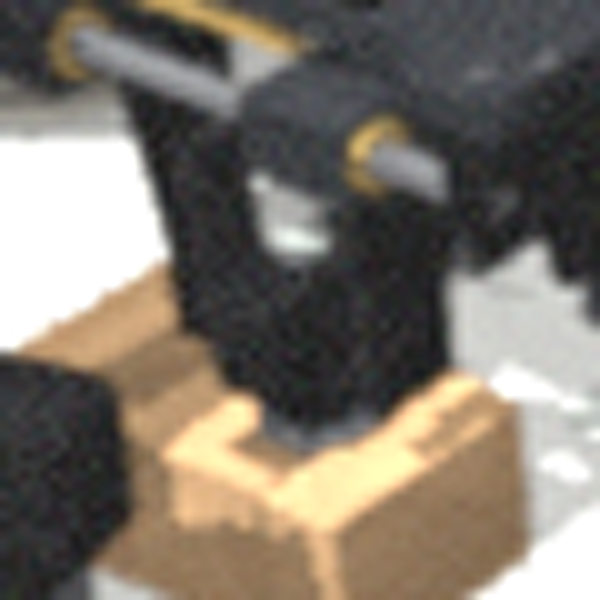

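Request:
arm_command --commands '[{"translation": [0, 0, 0], "dr": [0, 0, 0], "jaw": 0.8}, {"translation": [0, 0, 0], "dr": [0, 0, 0], "jaw": 1}, {"translation": [0, 0, 0], "dr": [0, 0, 0], "jaw": 1}, {"translation": [0, 0, 0], "dr": [0, 0, 0], "jaw": 1}, {"translation": [0, 0, 0], "dr": [0, 0, 0], "jaw": 1}, {"translation": [0, 0, -0.2], "dr": [0, 0, 0], "jaw": 1}, {"translation": [0, 0, -0.3], "dr": [0, 0, 0], "jaw": 1}]'

```text
time_s: 5.02
position: [0.4299, 0.1896, 0.0583]
tcp_rot: [[-1.0, 0.001, -0.002], [0.001, 1.0, -0.0], [0.002, -0.0, -1.0]]
force: [-0.4, -0.5, -1.3]
opening: 0.226
```

Request:
arm_command --commands '[{"translation": [0, 0, -0.6], "dr": [0, 0, 0], "jaw": 1}, {"translation": [0, 0, -1], "dr": [0, 0, 0], "jaw": 1}, {"translation": [0, 0, -1], "dr": [0, 0, 0], "jaw": 1}, {"translation": [0, 0, -1], "dr": [0, 0, 0], "jaw": 1}, {"translation": [0, 0, -1], "dr": [0, 0, 0], "jaw": 1}, {"translation": [0, 0, 0], "dr": [0, 0, 0], "jaw": 1}, {"translation": [0, 0, 0], "dr": [0, 0, 0], "jaw": 1}]'

```text
time_s: 5.6
position: [0.4315, 0.1899, 0.175]
tcp_rot: [[-1.0, 0.001, 0.004], [0.001, 1.0, 0.001], [-0.004, 0.001, -1.0]]
force: [-0.3, 0.4, -1.4]
opening: 0.227
```

```bash
python3 snap.py 6
python3 - <<'E'
import cv2,numpy as np
b=cv2.imread("pics/scene6.png")
b=np.clip(b.astype(float)*2.2+10,0,255).astype(np.uint8)
cv2.imwrite("pics/d6.png",cv2.resize(b[120:220,100:200],(600,600),interpolation=2))
E
```

```text
time_s 5.7
joint_positions [ 10.1372  21.3132 105.8612  -0.0038  52.9348 -79.8122]
position [0.4296 0.1896 0.1728]
tcp_rot [[-1.      0.0008 -0.0019]
 [ 0.0008  1.     -0.0004]
 [ 0.0019 -0.0004 -1.    ]]
force [ 0.0815 -0.0212 -2.4292]
moment [ 0.1005  0.0316 -0.0361]
opening 0.22994129577160202
```

View pics/d6.png

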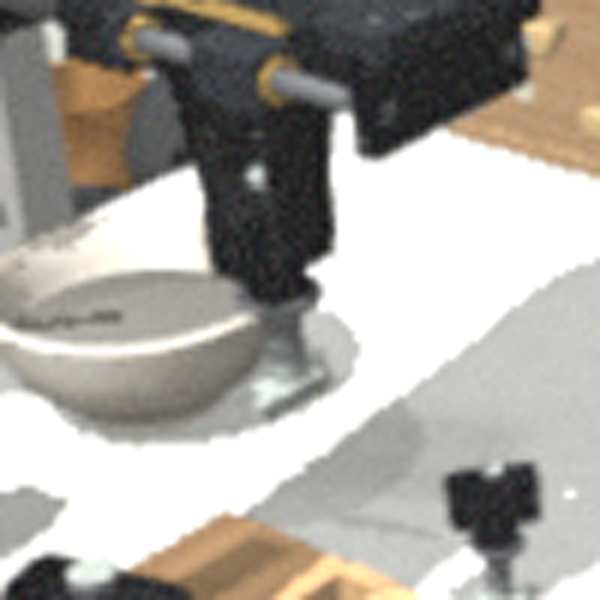

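Run:
```python
from h import *
z=np.load("scene6.npz");P=cloud("scene",z["d"]);s=read_state();T=s["position"]
v,u=np.mgrid[:384,:512]
k=(u>130)&(u<165)&(v>150)&(v<195)&(P[...,0]<.48)&(P[...,0]>.38)&(P[...,1]>.14)&(P[...,1]<.24)
q=P[k]-T
for a in np.arange(-.045,.02,.005):
    m=abs(q[:,2]-a)<.0025
    if m.sum()>2:print("%.3f"%a,m.sum(),(q[m].min(0)[:2]*1e3).round(1),(q[m].max(0)[:2]*1e3).round(1))
print(proj("scene",T+[[0,0,-.0355],[0.02,0,-.0355],[-.02,0,-.0355],[0,0,-.0395],[0,0,0]]))
```

```text
-0.035 25 [-19.6  -8.3] [22.   5.2]
-0.030 55 [-19.9  -6.9] [20.6  9.4]
-0.025 10 [-4.8 -5.2] [4.  2.4]
-0.020 12 [-5.8 -6.2] [5.3 4.7]
-0.015 13 [-6.2 -6.4] [2.3 1.7]
-0.010 11 [-6.5 -6. ] [2.2 1.2]
-0.005 13 [-5.7 -5.8] [3.6 3.2]
-0.000 11 [-12.9 -13.9] [10.6 15.7]
0.005 46 [-14.3 -14.8] [14.5 10. ]
0.010 21 [ -9.9 -11. ] [4.8 3.1]
0.015 7 [ -7.8 -10.9] [ 4.5 -4.4]
[[147.69281884 185.1769691 ]
 [154.31378119 181.25856886]
 [140.8517761  189.22561672]
 [147.89425238 186.82997713]
 [145.86320299 170.16273813]]
```

```bash
cat > plan.py <<'E'
from h import *
from scipy.spatial.transform import Rotation as Ro
f=np.load("f.npz");RB=f["R"];OB=f["p0"]+RB@np.array([.0035,.011,0])
RT=np.c_[RB[:,1],RB[:,0],-RB[:,2]]
def plan(p,R,pt,Rt,n):
    rv=(Ro.from_matrix(R.T@Rt)).as_rotvec(degrees=True)/n
    rows=[];dw=(pt-p)/n
    for i in range(n):
        t=R.T@(p+dw*0+0*dw+ (dw)) - R.T@p
        t=R.T@dw
        tr=np.round(t/.025,3);rr=np.round(rv/6,3)
        rows.append((tr.tolist(),rr.tolist()))
        p=p+R@(tr*.025);R=R@Ro.from_rotvec(rr*6,degrees=True).as_matrix()
    for a,b in rows:print('{"translation": %s, "dr": %s, "jaw": 1},'%(a,b))
    print("end",p,"err",(p-pt)*1e3)
    return p,R
def inboard(p):return (np.asarray(p)-OB)@RB
E
python3 - <<'E'
from plan import *
s=read_state();print(OB, RB)
pt=OB+RB@np.array([0,.060,.065]);print("target",pt,RT)
p,R=plan(s["position"],s["tcp_rot"],pt,RT,20)
print(R-RT)
E
```

```text
[ 0.62457029 -0.08950398  0.0721131 ] [[ 0.89829106  0.12966094 -0.41983475]
 [-0.11746486  0.99155839  0.05489961]
 [ 0.423409    0.          0.90593864]]
target [ 0.60506069 -0.02644201  0.13099911] [[ 0.12966094  0.89829106  0.41983475]
 [ 0.99155839 -0.11746486 -0.05489961]
 [ 0.          0.423409   -0.90593864]]
{"translation": [-0.351, -0.432, 0.083], "dr": [-0.157, -0.178, 0.797], "jaw": 1},
{"translation": [-0.385, -0.402, 0.083], "dr": [-0.157, -0.178, 0.797], "jaw": 1},
{"translation": [-0.415, -0.37, 0.084], "dr": [-0.157, -0.178, 0.797], "jaw": 1},
{"translation": [-0.443, -0.336, 0.086], "dr": [-0.157, -0.178, 0.797], "jaw": 1},
{"translation": [-0.468, -0.299, 0.09], "dr": [-0.157, -0.178, 0.797], "jaw": 1},
{"translation": [-0.49, -0.261, 0.094], "dr": [-0.157, -0.178, 0.797], "jaw": 1},
{"translation": [-0.508, -0.221, 0.099], "dr": [-0.157, -0.178, 0.797], "jaw": 1},
{"translation": [-0.523, -0.179, 0.106], "dr": [-0.157, -0.178, 0.797], "jaw": 1},
{"translation": [-0.534, -0.137, 0.113], "dr": [-0.157, -0.178, 0.797], "jaw": 1},
{"translation": [-0.542, -0.094, 0.12
[... 402 characters left out ...]
9, 0.173], "dr": [-0.157, -0.178, 0.797], "jaw": 1},
{"translation": [-0.507, 0.159, 0.184], "dr": [-0.157, -0.178, 0.797], "jaw": 1},
{"translation": [-0.489, 0.198, 0.197], "dr": [-0.157, -0.178, 0.797], "jaw": 1},
{"translation": [-0.467, 0.234, 0.209], "dr": [-0.157, -0.178, 0.797], "jaw": 1},
{"translation": [-0.442, 0.269, 0.222], "dr": [-0.157, -0.178, 0.797], "jaw": 1},
{"translation": [-0.414, 0.301, 0.234], "dr": [-0.157, -0.178, 0.797], "jaw": 1},
end [ 0.60502956 -0.02645157  0.13103413] err [-0.03112258 -0.00956761  0.03502119]
[[-4.76838805e-04 -4.32477085e-04  1.07074798e-03]
 [ 6.22250198e-05  4.29346454e-04  2.07327833e-04]
 [ 1.54954875e-04  1.03493827e-03  4.84433554e-04]]
```

Request:
arm_command --commands '[{"translation": [-0.35, -0.43, 0.083], "dr": [-0.157, -0.178, 0.797], "jaw": 1}, {"translation": [-0.385, -0.4, 0.083], "dr": [-0.157, -0.178, 0.797], "jaw": 1}, {"translation": [-0.415, -0.37, 0.084], "dr": [-0.157, -0.178, 0.797], "jaw": 1}, {"translation": [-0.443, -0.336, 0.086], "dr": [-0.157, -0.178, 0.797], "jaw": 1}, {"translation": [-0.468, -0.3, 0.09], "dr": [-0.157, -0.178, 0.797], "jaw": 1}, {"translation": [-0.49, -0.261, 0.094], "dr": [-0.157, -0.178, 0.797], "jaw": 1}, {"translation": [-0.508, -0.221, 0.099], "dr": [-0.157, -0.178, 0.797], "jaw": 1}, {"translation": [-0.523, -0.179, 0.106], "dr": [-0.157, -0.178, 0.797], "jaw": 1}, {"translation": [-0.534, -0.137, 0.113], "dr": [-0.157, -0.178, 0.797], "jaw": 1}, {"translation": [-0.542, -0.094, 0.121], "dr": [-0.157, -0.178, 0.797], "jaw": 1}, {"translation": [-0.545, -0.051, 0.13], "dr": [-0.157, -0.178, 0.797], "jaw": 1}, {"translation": [-0.545, -0.007, 0.14], "dr": [-0.157, -0.178, 0.797], "jaw": 1}]'

```text
time_s: 6.7
position: [0.5346, 0.0597, 0.1463]
tcp_rot: [[-0.516, 0.813, 0.272], [0.852, 0.52, 0.061], [-0.092, 0.263, -0.96]]
force: [-0.0, -0.1, -2.0]
opening: 0.224
```

Request:
arm_command --commands '[{"translation": [-0.541, 0.036, 0.15], "dr": [-0.157, -0.178, 0.797], "jaw": 1}, {"translation": [-0.534, 0.078, 0.161], "dr": [-0.157, -0.178, 0.797], "jaw": 1}, {"translation": [-0.522, 0.119, 0.173], "dr": [-0.157, -0.178, 0.797], "jaw": 1}, {"translation": [-0.507, 0.159, 0.184], "dr": [-0.157, -0.178, 0.797], "jaw": 1}, {"translation": [-0.489, 0.198, 0.197], "dr": [-0.157, -0.178, 0.797], "jaw": 1}, {"translation": [-0.467, 0.234, 0.209], "dr": [-0.157, -0.178, 0.797], "jaw": 1}, {"translation": [-0.442, 0.269, 0.222], "dr": [-0.157, -0.178, 0.797], "jaw": 1}, {"translation": [-0.414, 0.301, 0.234], "dr": [-0.157, -0.178, 0.797], "jaw": 1}, {"translation": [0, 0, 0], "dr": [0, 0, 0], "jaw": 1}, {"translation": [0, 0, 0], "dr": [0, 0, 0], "jaw": 1}, {"translation": [0, 0, 0], "dr": [0, 0, 0], "jaw": 1}]'

```text
time_s: 7.62
position: [0.6046, -0.0255, 0.1305]
tcp_rot: [[0.127, 0.899, 0.419], [0.992, -0.116, -0.053], [0.001, 0.422, -0.906]]
force: [0.0, -0.4, -2.3]
opening: 0.228
```

```bash
python3 snap.py 7
python3 - <<'E'
from plan import *
s=read_state();print("board",inboard(s["position"])*1e3);print(RT.T@s["tcp_rot"])
a=cv2.imread("pics/top7.png");b=cv2.imread("pics/scene7.png")
f=lambda x:np.clip(x.astype(float)*1.8+5,0,255).astype(np.uint8)
cv2.imwrite("pics/d7.png",np.hstack([cv2.resize(f(a[95:211,225:325]),(400,464),interpolation=2),cv2.resize(f(b[130:246,230:330]),(400,464),interpolation=2)]))
E
```

```text
time_s 7.7167
joint_positions [-14.6771  28.545  109.7066  10.7573  17.1158 -16.9211]
position [ 0.6052 -0.0255  0.1313]
tcp_rot [[ 0.1278  0.8981  0.4208]
 [ 0.9918 -0.1161 -0.0534]
 [ 0.0008  0.4242 -0.9056]]
force [-0.0719 -0.3225 -1.4149]
moment [-0.0016  0.4509  0.0072]
opening 0.232786049792619
board [ 0.16711561 60.94135804 65.27517745]
[[ 9.99997820e-01  1.37034543e-03  1.57556441e-03]
 [-1.37176754e-03  9.99998652e-01  9.01880124e-04]
 [-1.57432640e-03 -9.04039466e-04  9.99998352e-01]]
```

View pics/d7.png

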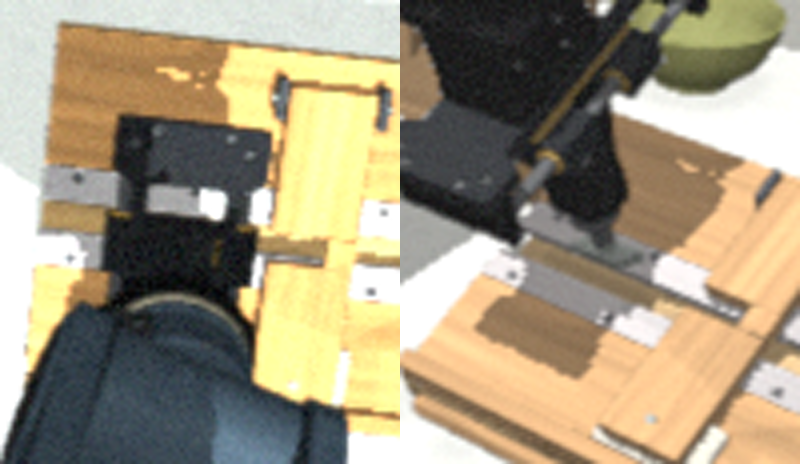

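```bash
cat > meas.py <<'E'
import sys
from plan import *
z=np.load(f"scene{sys.argv[1]}.npz");P=cloud("scene",z["d"]);s=read_state();T=inboard(s["position"])
Q=(P-OB)@RB-T   # board axes rel TCP
v,u=np.mgrid[:384,:512]
k=(u>200)&(u<420)&(v>120)&(v<280)&(abs(Q[...,0])<.025)&(abs(Q[...,1])<.03)
q=Q[k];print("TCP board",T*1e3)
for a in np.arange(-.042,.012,.004):
    m=abs(q[:,2]-a)<.002
    if m.sum()>2:print("%.3f"%a,m.sum(),(np.percentile(q[m],3,axis=0)[:2]*1e3).round(1),(np.percentile(q[m],97,axis=0)[:2]*1e3).round(1),(np.median(q[m],axis=0)[:2]*1e3).round(1))
E
python3 meas.py 7
```

```text
TCP board [ 0.16711561 60.94135804 65.27517745]
-0.038 15 [-10.8 -20.4] [ 2.3 15.5] [-8.9 -1.3]
-0.034 33 [-10.8 -18.4] [ 3.2 16.7] [-5.5 -7.8]
-0.030 34 [-10.6 -14.8] [ 2.3 13.7] [-6.1 -6. ]
-0.026 6 [-8.8 -7. ] [-2.4 -2.3] [-5.8 -5.3]
-0.022 5 [-9.4 -6.1] [-1.3 -0.7] [-7.5 -4.5]
-0.018 6 [-9.1 -6.5] [-1.5  0.8] [-8.  -4.7]
-0.014 9 [-8.9 -7. ] [-1.   0.3] [-7.8 -3.8]
0.002 33 [-17.5 -15.1] [1.8 6.3] [-11.8  -8.4]
0.006 5 [-14.8  -9.4] [-8.8 -0.9] [-12.3  -6.7]
0.010 4 [-13.   -9.6] [-8.  -6.7] [-10.   -8.7]
```

Request:
arm_command --commands '[{"translation": [0, 0.08, 0.25], "dr": [0, 0, 0], "jaw": 1}, {"translation": [0, 0, 0.3], "dr": [0, 0, 0], "jaw": 1}, {"translation": [0, 0, 0.3], "dr": [0, 0, 0], "jaw": 1}, {"translation": [0, 0, 0], "dr": [0, 0, 0], "jaw": 1}, {"translation": [0, 0, 0], "dr": [0, 0, 0], "jaw": 1}]'

```text
time_s: 8.13
position: [0.6167, -0.0274, 0.1125]
tcp_rot: [[0.129, 0.898, 0.421], [0.992, -0.117, -0.054], [0.001, 0.425, -0.905]]
force: [-0.8, 0.1, -1.0]
opening: 0.227
```

```bash
python3 snap.py 8|tail -5; python3 meas.py 8
python3 - <<'E'
from plan import *
b=cv2.imread("pics/scene8.png")
f=lambda x:np.clip(x.astype(float)*1.8+5,0,255).astype(np.uint8)
cv2.imwrite("pics/d8.png",cv2.resize(f(b[160:240,240:340]),(750,600),interpolation=2))
E
```

```text
[ 0.9916 -0.1171 -0.0542]
 [ 0.0008  0.4256 -0.9049]]
force [ 0.3421  0.4692 -1.4963]
moment [-0.05    0.4235  0.0766]
opening 0.23039232641633423
TCP board [ 3.15982865 60.54098417 43.94446312]
-0.042 153 [-23.7 -29.1] [23.7 24.8] [ 9.5 -8.3]
-0.038 18 [-23.9 -20.5] [ 1.7 24. ] [ -8.6 -11.9]
-0.034 32 [-10.2 -19. ] [ 5.1 13.9] [-4.9 -6.7]
-0.030 31 [-10.6 -19. ] [ 2.9 17.2] [-6.4 -6.2]
-0.026 5 [-7.9 -7.5] [-4.  -1.7] [-7.3 -5.7]
-0.022 8 [-8.5 -7.9] [ 0.1 -0.6] [-5.1 -5.1]
-0.018 5 [-9.1 -6.1] [0.6 0.3] [-8.6 -4.3]
-0.014 6 [-8.8 -6.5] [-1.7  0.7] [-7.2 -4.1]
-0.010 3 [-9.7 -8.1] [-7.5 -5.5] [-7.9 -6.6]
-0.002 4 [-12.1 -14.7] [-2.1 -1.2] [ -4.1 -12. ]
0.002 24 [-16.8 -14.8] [-0.5  6.5] [-12.4  -8.1]
0.006 9 [-15.3 -10.6] [-6.8 -6.2] [-10.3  -9.4]
```

View pics/d8.png

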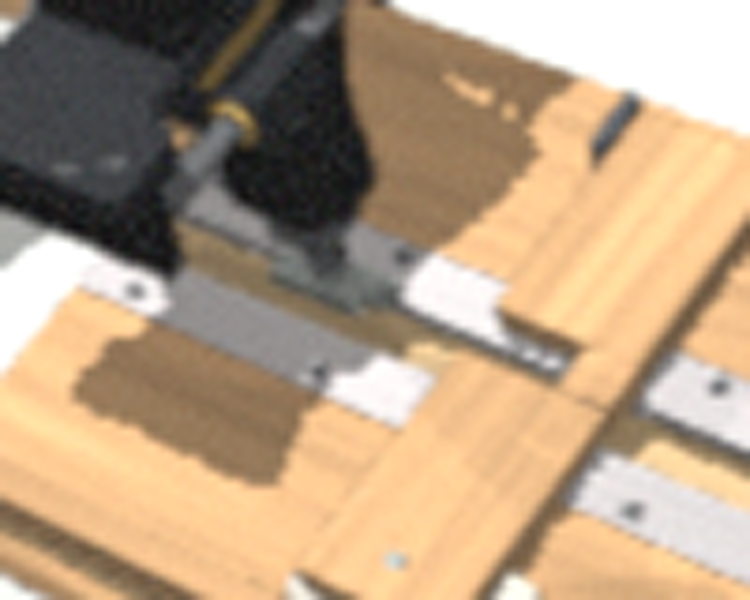

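Request:
arm_command --commands '[{"translation": [0, -0.045, 0], "dr": [0, 0, 0], "jaw": 1}, {"translation": [0, 0, 0.1], "dr": [0, 0, 0], "jaw": 1}, {"translation": [0, 0, 0.1], "dr": [0, 0, 0], "jaw": 1}, {"translation": [0, 0, 0.1], "dr": [0, 0, 0], "jaw": 1}, {"translation": [0, 0, 0], "dr": [0, 0, 0], "jaw": 1}]'

```text
time_s: 8.65
position: [0.619, -0.0278, 0.1058]
tcp_rot: [[0.129, 0.897, 0.422], [0.992, -0.117, -0.054], [0.001, 0.426, -0.905]]
force: [-0.5, 0.1, -1.7]
opening: 0.23
```

```bash
python3 snap.py 9|tail -3; python3 meas.py 9|head -8
```

```text
force [-0.7735  0.5825 -2.17  ]
moment [-0.0293  0.5552  0.0032]
opening 0.22846166949731123
TCP board [ 2.08688058 60.46986957 36.37591963]
-0.042 7 [ -7.2 -26.9] [ 6.2 25.3] [  4.5 -13. ]
-0.038 79 [-24.3 -28.9] [23.9 25.1] [ -8.9 -11.8]
-0.034 164 [-24.1 -28.6] [23.2 25.5] [-6.9 -6.2]
-0.030 40 [ -9.4 -18.4] [ 3.8 16.3] [-3.7 -6.3]
-0.026 5 [-8.6 -5.7] [1.1 8.1] [-7.9 -3.9]
-0.022 7 [-7.7 -7.2] [-2.3 -1.6] [-6.9 -5.4]
-0.018 6 [-8.2 -6.7] [0.  0.9] [-6.8 -3.3]
```

Request:
arm_command --commands '[{"translation": [0, -0.02, 0.1], "dr": [0, 0, 0], "jaw": 1}, {"translation": [0, 0, 0.1], "dr": [0, 0, 0], "jaw": 1}, {"translation": [0, 0, 0.1], "dr": [0, 0, 0], "jaw": 1}, {"translation": [0, 0, 0], "dr": [0, 0, 0], "jaw": 1}]'

```text
time_s: 9.08
position: [0.6221, -0.0282, 0.0988]
tcp_rot: [[0.129, 0.897, 0.422], [0.992, -0.117, -0.054], [0.001, 0.426, -0.905]]
force: [0.3, 0.4, -2.2]
opening: 0.227
```

Request:
arm_command --commands '[{"translation": [0, 0, 0.1], "dr": [0, 0, 0], "jaw": 1}, {"translation": [0, 0, 0.1], "dr": [0, 0, 0], "jaw": 1}, {"translation": [0, 0, 0], "dr": [0, 0, 0], "jaw": 1}, {"translation": [0, 0, 0], "dr": [0, 0, 0], "jaw": 1}]'

```text
time_s: 9.42
position: [0.624, -0.0284, 0.0945]
tcp_rot: [[0.129, 0.897, 0.422], [0.992, -0.117, -0.054], [0.001, 0.426, -0.905]]
force: [0.0, 0.2, -2.6]
opening: 0.228
```

```bash
python3 snap.py 10|tail -3; python3 meas.py 10|head -16;  python3 - <<'E'
from plan import *
b=cv2.imread("pics/scene10.png")
f=lambda x:np.clip(x.astype(float)*1.8+5,0,255).astype(np.uint8)
cv2.imwrite("pics/d10.png",cv2.resize(f(b[160:240,240:340]),(750,600),interpolation=2))
E
```

```text
force [ 0.1432 -0.1212 -1.2546]
moment [-0.0535  0.4707 -0.0085]
opening 0.22630541975158758
TCP board [ 1.91801018 60.49529892 24.12540291]
-0.042 29 [ -2.7 -29.3] [11.3 28.8] [  4.9 -19.8]
-0.038 3 [ -3.4 -20.3] [  4.4 -14.8] [  0.5 -17.6]
-0.034 19 [ -8.  -20.9] [ 4.4 16.9] [-2.4 -9.9]
-0.030 43 [ -8.9 -21.8] [ 5.6 16.1] [-3.7 -6.2]
-0.026 69 [-23.4 -28.7] [23.5 23.7] [ 4.6 -9.1]
-0.022 140 [-24.2 -28.4] [23.7 26.1] [-14.8  -9. ]
-0.018 7 [-16.6 -13.3] [17. -1.] [-6.8 -5.4]
-0.014 5 [-8.5 -7.6] [-4.3 -1.7] [-6.2 -5.2]
0.002 23 [-16.7 -14.9] [-1.3  5.6] [-12.4  -9.8]
0.006 11 [-16.6 -13.8] [-7.4  3. ] [-11.1  -6.8]
0.010 3 [-10.9  -9.2] [-8.2 -6.2] [-9.6 -7.7]
```

View pics/d10.png

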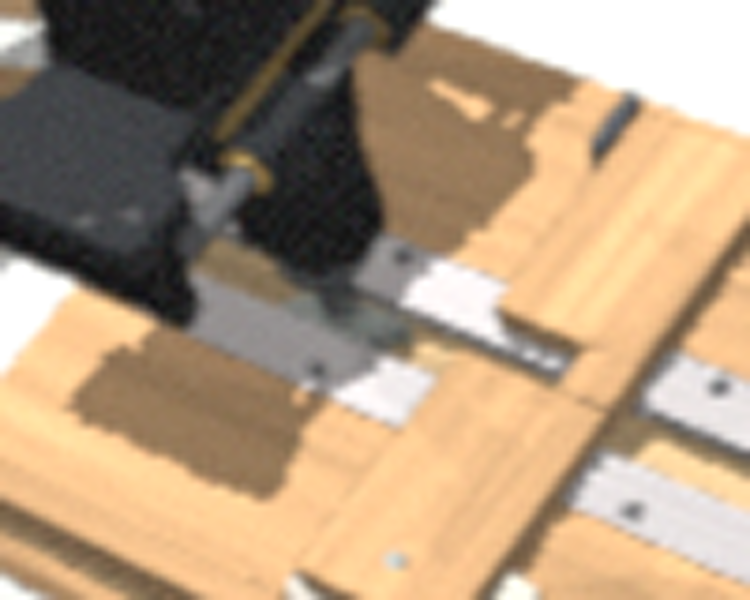

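Request:
arm_command --commands '[{"translation": [-0.3, 0, 0], "dr": [0, 0, 0], "jaw": 1}, {"translation": [-0.4, 0, 0], "dr": [0, 0, 0], "jaw": 1}, {"translation": [-0.4, 0, 0], "dr": [0, 0, 0], "jaw": 1}, {"translation": [-0.4, 0, 0], "dr": [0, 0, 0], "jaw": 1}, {"translation": [-0.2, 0, 0], "dr": [0, 0, 0], "jaw": 1}, {"translation": [0, 0, 0], "dr": [0, 0, 0], "jaw": 1}, {"translation": [0, 0, 0], "dr": [0, 0, 0], "jaw": 1}]'

```text
time_s: 10.1
position: [0.6184, -0.0707, 0.0948]
tcp_rot: [[0.13, 0.897, 0.423], [0.992, -0.118, -0.055], [0.001, 0.426, -0.905]]
force: [-0.4, -0.5, -2.3]
opening: 0.229
```

```bash
python3 snap.py 11|tail -3; python3 meas.py 11;  python3 - <<'E'
from plan import *
b=cv2.imread("pics/scene11.png");a=cv2.imread("pics/top11.png")
f=lambda x:np.clip(x.astype(float)*1.8+5,0,255).astype(np.uint8)
cv2.imwrite("pics/d11.png",np.hstack([cv2.resize(f(b[165:255,260:350]),(500,500),interpolation=2),cv2.resize(f(a[110:210,240:300]),(300,500),interpolation=2)]))
E
```

```text
force [ 0.1884  0.4865 -1.6042]
moment [-0.0351  0.4682 -0.0068]
opening 0.22770366164461828
TCP board [ 1.80970701 18.39205458 24.14041626]
-0.042 11 [ -1.2 -22.9] [12.1 28.5] [ 5.5 23.2]
-0.030 27 [ -8.3 -26.1] [ 6.6 20.6] [-1.7  5.7]
-0.026 33 [-23.8 -28.6] [10.  28.2] [ 4.1 -4.6]
-0.022 66 [-23.8 -21.4] [11.9 25.5] [-16.3   6.1]
-0.018 5 [-8.9 -6.9] [13.6 -2.7] [-3.7 -5. ]
-0.014 9 [ -8.4 -24.5] [ 5.1 -0.3] [-3.9 -5.6]
-0.010 5 [  4.7 -27.8] [  5.4 -15.8] [  5.2 -21.3]
-0.006 22 [-19.2 -29.5] [ 19.  -13.2] [  5.5 -17.7]
-0.002 73 [-24.6 -29.8] [ 23.5 -14.5] [  8.3 -23.1]
0.002 26 [-21.7 -25.2] [-2.2  2.9] [-13.3  -8. ]
0.006 7 [-14.5 -14.5] [-5.5  0.9] [ -8.1 -10.6]
0.010 4 [-12.1  -9.5] [-8.3 -7.1] [-11.4  -9.4]
```

View pics/d11.png

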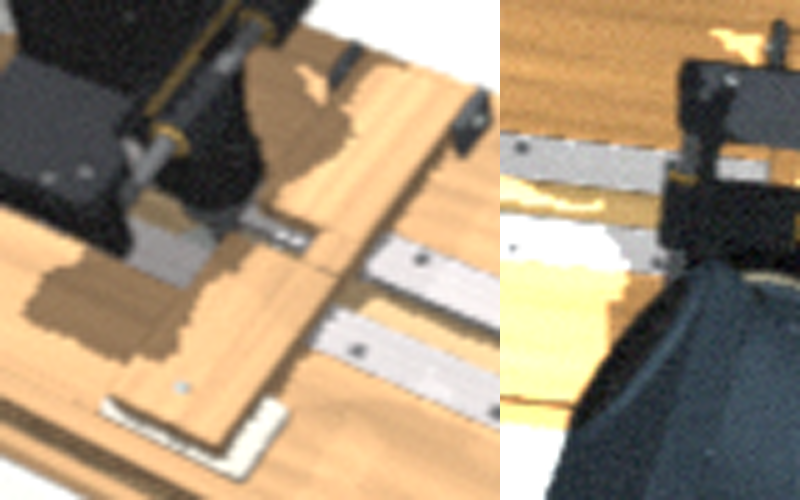

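Request:
arm_command --commands '[{"translation": [-0.2, 0, 0], "dr": [0, 0, 0], "jaw": 1}, {"translation": [-0.2, 0, 0], "dr": [0, 0, 0], "jaw": 1}, {"translation": [-0.2, 0, 0], "dr": [0, 0, 0], "jaw": 1}, {"translation": [0, 0, 0], "dr": [0, 0, 0], "jaw": 1}]'

```text
time_s: 10.53
position: [0.6168, -0.0866, 0.0948]
tcp_rot: [[0.13, 0.897, 0.423], [0.991, -0.118, -0.055], [0.0, 0.427, -0.904]]
force: [1.0, -0.6, -2.3]
opening: 0.23
```

Request:
arm_command --commands '[{"translation": [-0.2, 0, 0], "dr": [0, 0, 0], "jaw": 1}, {"translation": [-0.2, 0, 0], "dr": [0, 0, 0], "jaw": 1}, {"translation": [-0.2, 0, 0], "dr": [0, 0, 0], "jaw": 1}, {"translation": [-0.2, 0, 0], "dr": [0, 0, 0], "jaw": 1}, {"translation": [0, 0, 0], "dr": [0, 0, 0], "jaw": 1}, {"translation": [0, 0, 0], "dr": [0, 0, 0], "jaw": 1}]'

```text
time_s: 11.03
position: [0.6139, -0.1059, 0.0947]
tcp_rot: [[0.13, 0.897, 0.423], [0.991, -0.118, -0.055], [0.001, 0.426, -0.905]]
force: [-0.1, 0.2, -1.2]
opening: 0.226
```

```bash
python3 snap.py 12|tail -3; python3 meas.py 12;  python3 - <<'E'
from plan import *
b=cv2.imread("pics/scene12.png");a=cv2.imread("pics/top12.png")
f=lambda x:np.clip(x.astype(float)*1.8+5,0,255).astype(np.uint8)
cv2.imwrite("pics/d12.png",np.hstack([cv2.resize(f(b[165:255,260:350]),(500,500),interpolation=2),cv2.resize(f(a[110:210,260:320]),(300,500),interpolation=2)]))
E
```

```text
force [ 0.2564  0.2924 -1.7827]
moment [-0.0184  0.4825  0.0038]
opening 0.22742075163688263
TCP board [  1.70215768 -17.00385778  24.03894916]
-0.042 20 [ -2.7 -29.5] [ 10.7 -18.1] [  2.  -24.7]
-0.038 4 [ -3.2 -20.8] [  3.3 -17.4] [  0.1 -19.1]
-0.034 4 [ -3.  -23.7] [  7.2 -17.8] [  0.8 -19.1]
-0.030 5 [  2.2 -26.8] [  7.  -20.1] [  4.2 -22.1]
-0.026 13 [-22.3 -29.1] [ 24.6 -22.2] [  7.6 -26.1]
-0.022 30 [-23.1 -29.6] [ 22.4 -23.5] [  8.2 -26.8]
-0.014 4 [ -5.  -27.3] [ 14.1 -27. ] [  0.4 -27.3]
-0.010 16 [-20.4 -28.2] [ 21.4 -27.4] [  0.3 -27.9]
-0.006 29 [-22.2 -28.5] [24.1 -5.5] [  3.8 -26.4]
-0.002 183 [-24.4 -28.1] [23.1 18.8] [-13.  -16.6]
0.002 38 [-24.  -25.5] [ 1.  16.1] [-13.4  -9.4]
0.006 9 [-15.3 -13.5] [-7.2  1.9] [-11.3  -9.1]
0.010 3 [-11.6 -10.3] [-8.9 -7.6] [-9.3 -8.1]
```

View pics/d12.png

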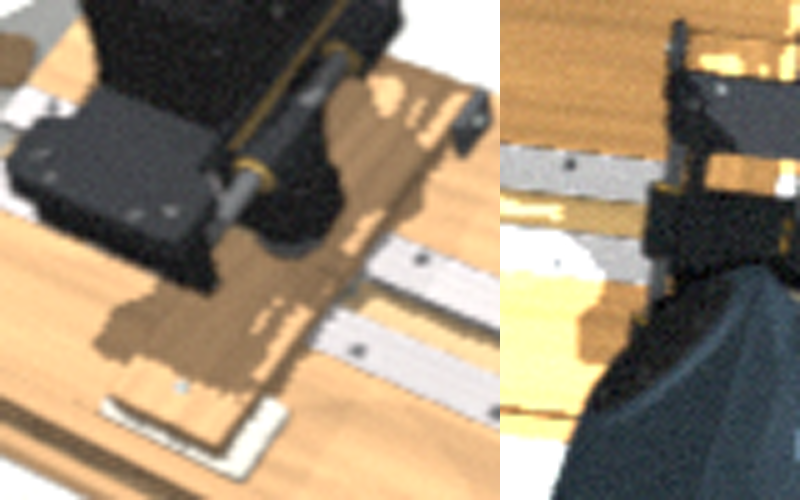

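Request:
arm_command --commands '[{"translation": [-0.08, 0, 0], "dr": [0, 0, 0], "jaw": 1}, {"translation": [-0.08, 0, 0], "dr": [0, 0, 0], "jaw": 1}, {"translation": [0, 0, 0], "dr": [0, 0, 0], "jaw": 1}, {"translation": [0, 0, 0], "dr": [0, 0, 0], "jaw": 1}]'

```text
time_s: 11.47
position: [0.6135, -0.1093, 0.0947]
tcp_rot: [[0.129, 0.897, 0.423], [0.992, -0.117, -0.054], [0.001, 0.426, -0.905]]
force: [-0.2, 0.9, -1.3]
opening: 0.226
```

Run:
```python
from plan import *
s=read_state();print(inboard(s["position"])*1e3,s["force"]@RB,s["time_s"])
```

```text
[  1.92814859 -21.06590846  24.04882616] [-0.79600601  0.82111337 -1.03358795] 11.4667
```

Request:
arm_command --commands '[{"translation": [-0.06, 0, 0], "dr": [0, 0, 0], "jaw": 1}, {"translation": [-0.06, 0, 0], "dr": [0, 0, 0], "jaw": 1}, {"translation": [0, 0, 0], "dr": [0, 0, 0], "jaw": 1}, {"translation": [0, 0, 0], "dr": [0, 0, 0], "jaw": 1}]'

```text
time_s: 11.8
position: [0.613, -0.1104, 0.0947]
tcp_rot: [[0.128, 0.898, 0.422], [0.992, -0.117, -0.051], [0.003, 0.425, -0.905]]
force: [3.3, 6.7, -1.4]
opening: 0.227
```

Run:
```python
from plan import *
s=read_state();print(inboard(s["position"])*1e3,s["force"]@RB,s["time_s"])
```

```text
[  1.61482972 -22.18616825  24.13375941] [ 1.57977008  7.0509773  -2.33196351] 11.8
```

Request:
arm_command --commands '[{"translation": [0.08, 0, 0], "dr": [0, 0, 0], "jaw": 1}, {"translation": [0.08, 0, 0], "dr": [0, 0, 0], "jaw": 1}, {"translation": [0, 0, 0.04], "dr": [0, 0, 0], "jaw": 1}, {"translation": [0, 0, 0], "dr": [0, 0, 0], "jaw": 1}, {"translation": [0, 0, 0], "dr": [0, 0, 0], "jaw": 1}]'

```text
time_s: 12.22
position: [0.614, -0.1086, 0.0937]
tcp_rot: [[0.13, 0.897, 0.423], [0.992, -0.117, -0.055], [0.001, 0.426, -0.905]]
force: [-0.3, -0.2, -1.7]
opening: 0.232
```

```bash
cat > st.py <<'E'
from plan import *
np.set_printoptions(precision=3,suppress=True)
s=read_state();R=s["tcp_rot"];print("pos",inboard(s["position"])*1e3,"F",s["force"]@RB,"M",s["moment"]@RB,"t",s["time_s"],"j6",s["joint_positions"],"op",s["opening"])
# turn angle cw from RT
D=RT.T@R;print("turn",Ro.from_matrix(D).as_rotvec(degrees=True))
E
python3 st.py
```

```text
pos [  1.881 -20.292  22.952] F [-0.921 -0.245 -1.432] M [-0.094  0.476  0.021] t 12.2167 j6 [-23.961  33.527 108.8    27.918  15.061 -42.104] op 0.23203761654202765
turn [-0.174  0.033  0.006]
```

Request:
arm_command --commands '[{"translation": [0, 0, 0.03], "dr": [0, 0, 0], "jaw": 1}, {"translation": [0, 0, 0], "dr": [0, 0, 0], "jaw": 1}, {"translation": [0, 0, 0], "dr": [0, 0, 0], "jaw": 1}]'

```text
time_s: 12.47
position: [0.6143, -0.1086, 0.0931]
tcp_rot: [[0.13, 0.897, 0.423], [0.992, -0.117, -0.055], [0.001, 0.426, -0.905]]
force: [0.0, -0.6, -1.8]
opening: 0.227
```

```bash
python3 st.py
```

```text
pos [  1.908 -20.287  22.286] F [-0.643 -0.544 -1.631] M [-0.204  0.474  0.114] t 12.4667 j6 [-23.951  33.606 108.778  28.017  15.007 -42.196] op 0.22689213411817594
turn [-0.177  0.035  0.008]
```

Request:
arm_command --commands '[{"translation": [0, 0, 0.02], "dr": [0, 0, 0], "jaw": 1}, {"translation": [0, 0, 0], "dr": [0, 0, 0], "jaw": 1}, {"translation": [0, 0, 0.02], "dr": [0, 0, 0], "jaw": 1}, {"translation": [0, 0, 0], "dr": [0, 0, 0], "jaw": 1}, {"translation": [0, 0, 0], "dr": [0, 0, 0], "jaw": 1}]'

```text
time_s: 12.88
position: [0.6147, -0.1086, 0.0923]
tcp_rot: [[0.129, 0.897, 0.423], [0.992, -0.117, -0.055], [0.0, 0.426, -0.905]]
force: [-1.4, -0.5, 1.2]
opening: 0.228
```

```bash
python3 st.py
```

```text
pos [  1.897 -20.194  21.413] F [-0.706 -0.703  1.696] M [-0.399  0.615  0.019] t 12.8833 j6 [-23.929  33.71  108.756  28.144  14.924 -42.324] op 0.22816537964986194
turn [-0.181  0.034 -0.008]
```

Request:
arm_command --commands '[{"translation": [0, 0, 0], "dr": [0, 0, 0.75], "jaw": 1}, {"translation": [0, 0, 0], "dr": [0, 0, 0.75], "jaw": 1}, {"translation": [0, 0, 0], "dr": [0, 0, 0.75], "jaw": 1}, {"translation": [0, 0, 0], "dr": [0, 0, 0.75], "jaw": 1}, {"translation": [0, 0, 0], "dr": [0, 0, 0.75], "jaw": 1}, {"translation": [0, 0, 0], "dr": [0, 0, 0.75], "jaw": 1}, {"translation": [0, 0, 0], "dr": [0, 0, 0.75], "jaw": 1}, {"translation": [0, 0, 0], "dr": [0, 0, 0.75], "jaw": 1}]'

```text
time_s: 13.55
position: [0.6153, -0.1089, 0.0926]
tcp_rot: [[0.634, 0.647, 0.424], [0.731, -0.68, -0.055], [0.253, 0.345, -0.904]]
force: [-1.9, -1.8, 0.9]
opening: 0.23
```

```bash
python3 st.py
```

```text
pos [  2.603 -20.411  21.435] F [-1.081 -2.069  1.515] M [-0.384  0.502  0.07 ] t 13.55 j6 [-23.924  33.706 108.713  28.153  14.891  -6.102] op 0.23006994582682502
turn [-0.243  0.083 36.212]
```

Request:
arm_command --commands '[{"translation": [0, 0, 0], "dr": [0, 0, 0.75], "jaw": 1}, {"translation": [0, 0, 0], "dr": [0, 0, 0.75], "jaw": 1}, {"translation": [0, 0, 0], "dr": [0, 0, 0.75], "jaw": 1}, {"translation": [0, 0, 0], "dr": [0, 0, 0.75], "jaw": 1}, {"translation": [0, 0, 0], "dr": [0, 0, 0.75], "jaw": 1}, {"translation": [0, 0, 0], "dr": [0, 0, 0.75], "jaw": 1}, {"translation": [0, 0, 0], "dr": [0, 0, 0.75], "jaw": 1}, {"translation": [0, 0, 0], "dr": [0, 0, 0.75], "jaw": 1}, {"translation": [0, 0, 0], "dr": [0, 0, 0.75], "jaw": 1}, {"translation": [0, 0, 0], "dr": [0, 0, 0.75], "jaw": 1}]'

```text
time_s: 14.38
position: [0.615, -0.1086, 0.0925]
tcp_rot: [[0.906, 0.009, 0.423], [0.036, -0.998, -0.055], [0.422, 0.065, -0.904]]
force: [-1.4, -0.3, 1.5]
opening: 0.229
```

```bash
python3 st.py
```

```text
pos [  2.224 -20.134  21.43 ] F [-0.618 -0.521  1.962] M [-0.221  0.671  0.091] t 14.3833 j6 [-23.919  33.707 108.729  28.151  14.934  38.893] op 0.2285555323273618
turn [-0.142  0.176 81.203]
```

Request:
arm_command --commands '[{"translation": [0, 0, 0], "dr": [0, 0, 0.5], "jaw": 1}, {"translation": [0, 0, 0], "dr": [0, 0, 0.5], "jaw": 1}, {"translation": [0, 0, 0], "dr": [0, 0, 0.5], "jaw": 1}, {"translation": [0, 0, 0], "dr": [0, 0, 0], "jaw": 1}]'

```text
time_s: 14.72
position: [0.6143, -0.108, 0.0921]
tcp_rot: [[0.897, -0.13, 0.422], [-0.118, -0.992, -0.054], [0.425, -0.002, -0.905]]
force: [-2.2, -0.2, 1.1]
opening: 0.227
```

```bash
python3 st.py
```

```text
pos [  1.432 -19.673  21.349] F [-1.454 -0.519  1.882] M [-0.057  0.807  0.008] t 14.7167 j6 [-23.907  33.718 108.773  28.159  14.98   47.724] op 0.22673139199063314
turn [-0.023  0.164 90.038]
```

Request:
arm_command --commands '[{"translation": [0, 0, 0], "dr": [0, 0, 0.5], "jaw": 1}, {"translation": [0, 0, 0], "dr": [0, 0, 0.5], "jaw": 1}, {"translation": [0, 0, 0], "dr": [0, 0, 0.5], "jaw": 1}, {"translation": [0, 0, 0], "dr": [0, 0, 0], "jaw": 1}]'

```text
time_s: 15.05
position: [0.6144, -0.1081, 0.0918]
tcp_rot: [[0.866, -0.267, 0.422], [-0.27, -0.961, -0.054], [0.42, -0.067, -0.905]]
force: [-0.8, -0.2, -1.8]
opening: 0.229
```

```bash
python3 st.py
```

```text
pos [  1.394 -19.8    21.048] F [-1.505 -0.355 -1.321] M [-0.169  0.823  0.01 ] t 15.05 j6 [-23.909  33.754 108.761  28.147  14.958  56.646] op 0.2294889843180649
turn [-0.014  0.152 98.953]
```

```bash
python3 snap.py 13|tail -3
python3 - <<'E'
from plan import *
b=cv2.imread("pics/scene13.png");a=cv2.imread("pics/top13.png")
f=lambda x:np.clip(x.astype(float)*1.8+5,0,255).astype(np.uint8)
cv2.imwrite("pics/d13.png",np.hstack([cv2.resize(f(b[165:255,260:350]),(500,500),interpolation=2),cv2.resize(f(a[110:210,260:320]),(300,500),interpolation=2)]))
for t in("0","13"):
    z=np.load(f"scene{t}.npz");P=cloud("scene",z["d"]);Q=(P-OB)@RB
    for x in(-.085,-.07,-.055,-.03,.03,.06):
        m=(abs(Q[...,0]-x)<.006)&(Q[...,1]>-.042)&(Q[...,1]<-.005)&(Q[...,2]>.010)&(Q[...,2]<.028)
        print(t,x,m.sum(),(np.median(Q[m][:,2])*1e3).round(2) if m.any() else None)
E
```

```text
force [-1.3736  0.2234 -1.4878]
moment [-0.0523  0.8213 -0.0085]
opening 0.22647466030133953
0 -0.085 86 24.22
0 -0.07 83 23.65
0 -0.055 84 23.23
0 -0.03 76 22.62
0 0.03 76 21.11
0 0.06 71 20.38
13 -0.085 86 22.11
13 -0.07 85 21.74
13 -0.055 81 21.92
13 -0.03 76 21.09
13 0.03 0 None
13 0.06 0 None
```

View pics/d13.png

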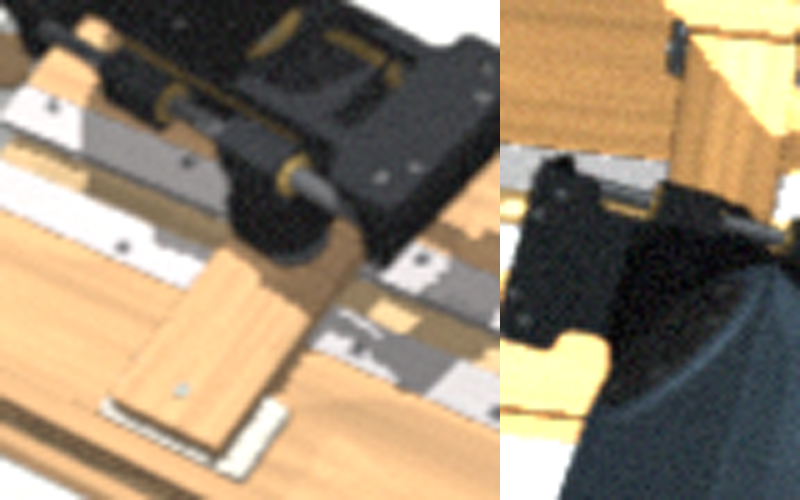

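The scene view shows the bar about half pressed down, and the end at x=-85 has dropped 2 mm. The turn is just past square at 99° and j6 is 57°. Next I press the nut down until the bar seats, then go on tightening.

Request:
arm_command --commands '[{"translation": [0, 0, 0.02], "dr": [0, 0, 0], "jaw": 1}, {"translation": [0, 0, 0.02], "dr": [0, 0, 0], "jaw": 1}, {"translation": [0, 0, 0.02], "dr": [0, 0, 0], "jaw": 1}, {"translation": [0, 0, 0], "dr": [0, 0, 0], "jaw": 1}, {"translation": [0, 0, 0], "dr": [0, 0, 0], "jaw": 1}]'

```text
time_s: 15.57
position: [0.6147, -0.1082, 0.0911]
tcp_rot: [[0.866, -0.267, 0.422], [-0.27, -0.961, -0.054], [0.42, -0.067, -0.905]]
force: [-5.2, -0.2, 4.5]
opening: 0.228
```

```bash
python3 st.py
cat > bar.py <<'E'
import sys
from plan import *
t=sys.argv[1]
im,d=capture("scene");np.savez(f"scene{t}.npz",im=im,d=d);cv2.imwrite(f"pics/scene{t}.png",im[:,:,::-1])
P=cloud("scene",d);Q=(P-OB)@RB
for x in(-.085,-.07,-.055,-.03,.03,.06):
    m=(abs(Q[...,0]-x)<.006)&(Q[...,1]>-.042)&(Q[...,1]<-.005)&(Q[...,2]>.010)&(Q[...,2]<.028)
    print(x,m.sum(),(np.median(Q[m][:,2])*1e3).round(2) if m.any() else None)
E
python3 bar.py 14
```

```text
pos [  1.374 -19.783  20.312] F [-2.691 -0.849  6.258] M [-0.144  1.051  0.068] t 15.5667 j6 [-23.899  33.843 108.763  28.354  14.851  56.431] op 0.22753140148873943
turn [-0.039  0.172 98.939]
-0.085 86 20.87
-0.07 86 20.8
-0.055 82 20.74
-0.03 83 20.34
0.03 0 None
0.06 0 None
```

Request:
arm_command --commands '[{"translation": [0, 0, 0.02], "dr": [0, 0, 0], "jaw": 1}, {"translation": [0, 0, 0], "dr": [0, 0, 0.5], "jaw": 1}, {"translation": [0, 0, 0], "dr": [0, 0, 0.5], "jaw": 1}, {"translation": [0, 0, 0], "dr": [0, 0, 0.5], "jaw": 1}, {"translation": [0, 0, 0], "dr": [0, 0, 0.5], "jaw": 1}, {"translation": [0, 0, 0], "dr": [0, 0, 0.5], "jaw": 1}, {"translation": [0, 0, 0], "dr": [0, 0, 0.5], "jaw": 1}]'

```text
time_s: 16.2
position: [0.6148, -0.1084, 0.0904]
tcp_rot: [[0.74, -0.523, 0.422], [-0.555, -0.83, -0.054], [0.379, -0.194, -0.905]]
force: [-5.1, -1.7, 3.0]
opening: 0.227
```

```bash
python3 st.py
```

```text
pos [  1.24  -20.013  19.643] F [-3.116 -2.36   4.746] M [-0.373  1.089  0.13 ] t 16.2 j6 [-23.904  33.923 108.751  28.387  14.786  74.493] op 0.22740174566875496
turn [ -0.027   0.16  117.047]
```

Request:
arm_command --commands '[{"translation": [0, 0, 0], "dr": [0, 0, 0.5], "jaw": 1}, {"translation": [0, 0, 0], "dr": [0, 0, 0.5], "jaw": 1}, {"translation": [0, 0, 0], "dr": [0, 0, 0.5], "jaw": 1}, {"translation": [0, 0, 0], "dr": [0, 0, 0.5], "jaw": 1}, {"translation": [0, 0, 0], "dr": [0, 0, 0.5], "jaw": 1}, {"translation": [0, 0, 0], "dr": [0, 0, 0.5], "jaw": 1}]'

```text
time_s: 16.7
position: [0.6147, -0.1086, 0.0903]
tcp_rot: [[0.542, -0.727, 0.422], [-0.785, -0.618, -0.054], [0.3, -0.301, -0.905]]
force: [-5.2, -1.8, 3.2]
opening: 0.225
```

```bash
python3 st.py
```

```text
pos [  1.091 -20.189  19.61 ] F [-3.106 -2.408  4.94 ] M [-0.571  1.145  0.145] t 16.7 j6 [-23.918  33.928 108.763  28.374  14.773  92.492] op 0.2250487306788123
turn [ -0.013   0.156 135.047]
```

Request:
arm_command --commands '[{"translation": [0, 0, 0], "dr": [0, 0, 0.5], "jaw": 1}, {"translation": [0, 0, 0], "dr": [0, 0, 0.5], "jaw": 1}, {"translation": [0, 0, 0], "dr": [0, 0, 0.5], "jaw": 1}, {"translation": [0, 0, 0], "dr": [0, 0, 0.5], "jaw": 1}, {"translation": [0, 0, 0], "dr": [0, 0, 0.5], "jaw": 1}, {"translation": [0, 0, 0], "dr": [0, 0, 0.5], "jaw": 1}]'

```text
time_s: 17.2
position: [0.6145, -0.1087, 0.0902]
tcp_rot: [[0.291, -0.859, 0.421], [-0.937, -0.345, -0.055], [0.192, -0.379, -0.905]]
force: [-6.0, -3.7, 3.1]
opening: 0.227
```

```bash
python3 st.py; python3 bar.py 15
```

```text
pos [  0.886 -20.313  19.593] F [-3.65  -4.414  5.142] M [-0.635  1.283  0.134] t 17.2 j6 [-23.931  33.931 108.778  28.359  14.769 110.49 ] op 0.22733546359932116
turn [  0.009   0.144 153.045]
-0.085 83 19.74
-0.07 86 19.44
-0.055 80 19.59
-0.03 46 19.73
0.03 33 20.11
0.06 58 19.88
```

Request:
arm_command --commands '[{"translation": [0, 0, 0], "dr": [0, 0, 0.5], "jaw": 1}, {"translation": [0, 0, 0], "dr": [0, 0, 0.5], "jaw": 1}, {"translation": [0, 0, 0], "dr": [0, 0, 0.5], "jaw": 1}]'

```text
time_s: 17.5
position: [0.6144, -0.1087, 0.0902]
tcp_rot: [[0.154, -0.894, 0.421], [-0.979, -0.194, -0.055], [0.13, -0.404, -0.905]]
force: [-6.7, -3.5, 2.3]
opening: 0.221
```

```bash
python3 st.py
```

```text
pos [  0.722 -20.337  19.573] F [-4.592 -4.297  4.737] M [-0.601  1.273  0.151] t 17.5 j6 [-23.936  33.934 108.789  28.356  14.767 119.491] op 0.22081290359506694
turn [  0.024   0.13  162.049]
```

Request:
arm_command --commands '[{"translation": [0, 0, 0], "dr": [0, 0, 0.5], "jaw": 1}, {"translation": [0, 0, 0], "dr": [0, 0, 0.5], "jaw": 1}]'

```text
time_s: 17.67
position: [0.6143, -0.1087, 0.0901]
tcp_rot: [[0.059, -0.905, 0.421], [-0.994, -0.09, -0.055], [0.087, -0.415, -0.905]]
force: [-5.7, -2.4, 2.3]
opening: 0.223
```

```bash
python3 st.py
```

```text
pos [  0.599 -20.355  19.556] F [-3.825 -3.133  4.359] M [-0.678  1.293  0.096] t 17.6667 j6 [-23.94   33.937 108.797  28.35   14.769 125.49 ] op 0.223266680451254
turn [  0.034   0.115 168.048]
```

Request:
arm_command --commands '[{"translation": [0, 0, 0], "dr": [0, 0, 0.5], "jaw": 1}, {"translation": [0, 0, 0], "dr": [0, 0, 0.5], "jaw": 1}]'

```text
time_s: 17.83
position: [0.6142, -0.1087, 0.09]
tcp_rot: [[-0.036, -0.906, 0.421], [-0.998, 0.014, -0.054], [0.044, -0.422, -0.905]]
force: [-6.7, -2.8, 1.1]
opening: 0.227
```

```bash
python3 st.py
```

```text
pos [  0.531 -20.389  19.461] F [-5.22  -3.641  3.706] M [-0.676  1.322  0.176] t 17.8333 j6 [-23.943  33.948 108.795  28.346  14.768 131.489] op 0.22670418997562458
turn [  0.043   0.102 174.047]
```

Request:
arm_command --commands '[{"translation": [0, 0, 0], "dr": [0, 0, 0.4], "jaw": 1}, {"translation": [0, 0, 0], "dr": [0, 0, 0.4], "jaw": 1}]'

```text
time_s: 18.0
position: [0.6142, -0.1087, 0.0898]
tcp_rot: [[-0.111, -0.9, 0.421], [-0.994, 0.097, -0.054], [0.008, -0.424, -0.906]]
force: [-6.3, -3.5, 0.6]
opening: 0.226
```

```bash
python3 st.py
```

```text
pos [  0.44  -20.366  19.362] F [-4.978 -4.287  2.952] M [-0.667  1.288  0.19 ] t 18.0 j6 [-23.942  33.96  108.796  28.343  14.765 136.254] op 0.2261914485817871
turn [  0.051   0.085 178.809]
```

Request:
arm_command --commands '[{"translation": [0, 0, 0], "dr": [0, 0, 0.4], "jaw": 1}, {"translation": [0, 0, 0], "dr": [0, 0, 0.4], "jaw": 1}]'

```text
time_s: 18.17
position: [0.6142, -0.1087, 0.0897]
tcp_rot: [[-0.186, -0.888, 0.421], [-0.982, 0.179, -0.054], [-0.027, -0.423, -0.906]]
force: [-6.6, -3.4, 0.3]
opening: 0.227
```

```bash
python3 st.py
```

```text
pos [  0.368 -20.363  19.277] F [-5.419 -4.225  2.844] M [-0.692  1.251  0.189] t 18.1667 j6 [-23.941  33.971 108.796  28.338  14.766 141.049] op 0.22650112924809987
turn [  -0.056   -0.066 -176.4  ]
```

Request:
arm_command --commands '[{"translation": [0, 0, 0], "dr": [0, 0, 0.4], "jaw": 1}, {"translation": [0, 0, 0], "dr": [0, 0, 0.4], "jaw": 1}, {"translation": [0, 0, 0], "dr": [0, 0, 0.4], "jaw": 1}]'

```text
time_s: 18.42
position: [0.6141, -0.1086, 0.0895]
tcp_rot: [[-0.295, -0.858, 0.42], [-0.952, 0.301, -0.054], [-0.08, -0.416, -0.906]]
force: [-5.0, -2.4, -2.6]
opening: 0.229
```

```bash
python3 st.py; python3 bar.py 16;  python3 - <<'E'
from plan import *
b=cv2.imread("pics/scene16.png")
f=lambda x:np.clip(x.astype(float)*2.5+5,0,255).astype(np.uint8)
cv2.imwrite("pics/d16.png",cv2.resize(f(b[165:265,250:370]),(720,600),interpolation=2))
E
```

```text
pos [  0.178 -20.322  19.101] F [-5.271 -3.055 -0.408] M [-0.716  1.223  0.191] t 18.4167 j6 [-23.94   33.992 108.798  28.334  14.766 148.246] op 0.22883150338765537
turn [  -0.064   -0.024 -169.205]
-0.085 86 18.84
-0.07 85 18.94
-0.055 87 18.98
-0.03 81 19.35
0.03 38 19.54
0.06 69 19.6
```

View pics/d16.png

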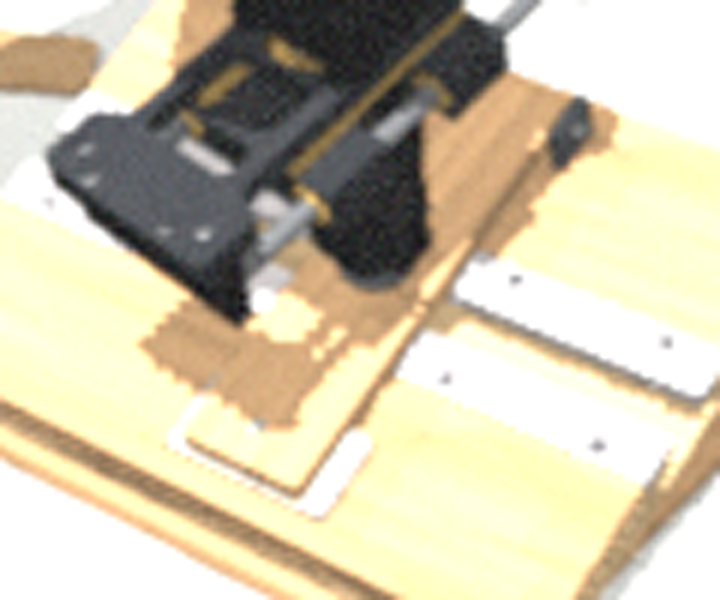

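Bar heights in the scene view are now level to slightly negative, so the bar is down. The wrist normal force is about 0, so the bolt carries the load itself. I'll release and back off along the bolt axis.

Request:
arm_command --commands '[{"translation": [0, 0, 0], "dr": [0, 0, 0], "jaw": 0.5}, {"translation": [0, 0, 0], "dr": [0, 0, 0], "jaw": 0.5}, {"translation": [0, 0, 0], "dr": [0, 0, 0], "jaw": 0.5}, {"translation": [0, 0, 0], "dr": [0, 0, 0], "jaw": 0.5}, {"translation": [0, 0, -0.2], "dr": [0, 0, 0], "jaw": 0.5}, {"translation": [0, 0, -0.6], "dr": [0, 0, 0], "jaw": 0.5}, {"translation": [0, 0, -0.9], "dr": [0, 0, 0], "jaw": 0.5}, {"translation": [0, 0, -0.9], "dr": [0, 0, 0], "jaw": 0.5}, {"translation": [0, 0, -0.9], "dr": [0, 0, 0], "jaw": 0.5}, {"translation": [0, 0, 0], "dr": [0, 0, 0], "jaw": 0.5}]'

```text
time_s: 19.3
position: [0.5791, -0.104, 0.1736]
tcp_rot: [[-0.294, -0.855, 0.428], [-0.952, 0.3, -0.057], [-0.08, -0.424, -0.902]]
force: [0.6, -0.3, -0.3]
opening: 0.498
```

```bash
python3 st.py; python3 bar.py 17;  python3 - <<'E'
from plan import *
b=cv2.imread("pics/scene17.png")
f=lambda x:np.clip(x.astype(float)*2.0+5,0,255).astype(np.uint8)
cv2.imwrite("pics/d17.png",cv2.resize(f(b[150:270,240:380]),(700,600),interpolation=2))
E
```

```text
pos [  3.788 -20.242 110.233] F [ 0.432 -0.186 -0.536] M [ 0.011  0.33  -0.008] t 19.3 j6 [-25.271  22.969 110.392  19.341  23.337 156.693] op 0.49800866568575064
turn [   0.003   -0.752 -169.27 ]
-0.085 85 18.8
-0.07 85 19.18
-0.055 84 19.41
-0.03 84 18.82
0.03 58 19.49
0.06 72 19.81
```

View pics/d17.png

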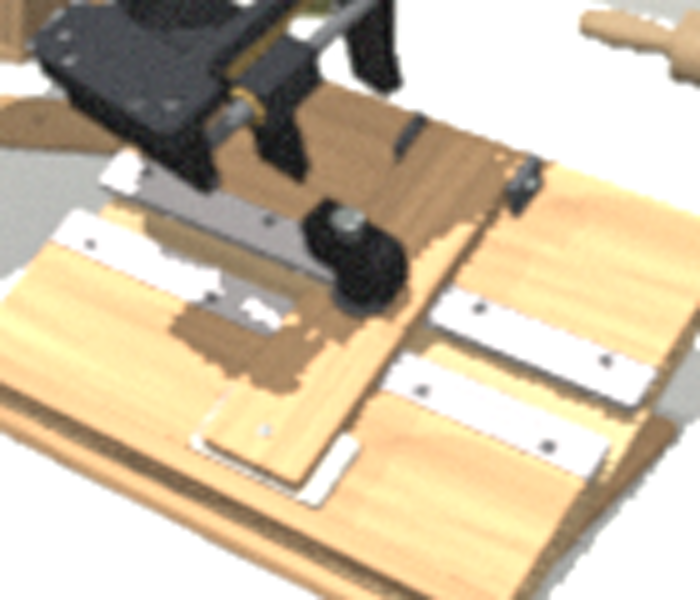

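Run:
```python
from plan import *
z=np.load("scene17.npz");P=cloud("scene",z["d"]);Q=((P-OB)@RB)*1e3;im=z["im"];g=im.max(2)
v,u=np.mgrid[:384,:512]
k=(abs(Q[...,0])<35)&(abs(Q[...,1]+20)<35)&(Q[...,2]>20)&(Q[...,2]<90)&(u>295)&(u<330)&(v>180)&(v<220)
q=Q[k]
for a in range(20,84,4):
    m=abs(q[:,2]-a)<2
    if m.sum()>2:print(a,m.sum(),np.percentile(q[m],3,axis=0)[:2].round(1),np.percentile(q[m],97,axis=0)[:2].round(1))
# shank-end: brightish pixels with high z
m=k&(g>60)&(Q[...,2]>58);print("shank end",m.sum(),np.median(Q[m],axis=0),np.percentile(Q[m],[5,95],axis=0))
```

```text
20 108 [-31.1 -44. ] [33.2  0.9]
24 24 [-28.1 -44.2] [23.5 -6.4]
28 4 [-12.3 -26.4] [-10.6 -20.1]
32 6 [-13.  -23.8] [-10.3 -14.9]
36 6 [-13.3 -23.8] [-8.4 -2.1]
40 22 [-14.4 -42.7] [ 0.7 -1.1]
44 21 [-15.4 -42.7] [ 0.3 -3.6]
48 21 [-14.6 -42.1] [-1.8 -2.5]
52 22 [-15.4 -42.7] [ 0.7 -0.6]
56 26 [-14.4 -42.8] [ 0.1 -4.9]
60 84 [-13.4 -41.3] [6.1 1.8]
64 56 [-10.5 -39.4] [ 5.6 -1.7]
68 10 [ -7.8 -25.3] [  2.9 -14.8]
72 19 [ -6.2 -24.6] [  3.1 -14.4]
shank end 22 [ -1.39328368 -19.92888706  70.53792456] [[ -6.23616773 -24.75671007  60.6070391 ]
 [  3.13692738   2.51735689  71.95934834]]
```

Request:
arm_command --commands '[{"translation": [0, 0, -0.5], "dr": [0, 0, -0.9], "jaw": 0.2}, {"translation": [0, 0, -0.5], "dr": [0, 0, -0.9], "jaw": 0}, {"translation": [0, 0, -0.5], "dr": [0, 0, -0.9], "jaw": 0}, {"translation": [0, 0, -0.5], "dr": [0, 0, -0.9], "jaw": 0}, {"translation": [0, 0, -0.6], "dr": [0, 0, -0.9], "jaw": 0}, {"translation": [0, 0, -0.6], "dr": [0, 0, -0.9], "jaw": 0}, {"translation": [0, 0, -0.6], "dr": [0, 0, -0.9], "jaw": 0}, {"translation": [0, 0, -0.6], "dr": [0, 0, -0.9], "jaw": 0}, {"translation": [0, 0, 0], "dr": [0, 0, 0], "jaw": 0}, {"translation": [0, 0, 0], "dr": [0, 0, 0], "jaw": 0}]'

```text
time_s: 20.18
position: [0.5325, -0.0978, 0.269]
tcp_rot: [[0.369, -0.827, 0.423], [-0.901, -0.43, -0.055], [0.227, -0.361, -0.904]]
force: [-0.3, -0.0, -0.7]
opening: 0.995
```

```bash
python3 st.py; python3 snap.py 18 | head -1
python3 - <<'E'
from plan import *
for n in("scene","top"):
  for t in("0","18"):
    z=np.load(f"{n}{t}.npz");P=cloud(n,z["d"]);Q=((P-OB)@RB)*1e3
    if n=="top":Q=Q-[2,0,0]
    # local face ref both sides of the bar
    fm=(((Q[...,1]>-75)&(Q[...,1]<-52))|((Q[...,1]>12)&(Q[...,1]<35)))&(abs(Q[...,2])<4)&(abs(Q[...,0])>40)&(abs(Q[...,0])<75)
    bm=(Q[...,1]>-40)&(Q[...,1]<-3)&(Q[...,2]>12)&(Q[...,2]<27)&(abs(Q[...,0])>35)&(abs(Q[...,0])<85)
    A=np.polyfit(Q[bm][:,0],Q[bm][:,2],1);F=np.polyfit(Q[fm][:,0],Q[fm][:,2],1)
    print(n,t,bm.sum(),fm.sum(),"bar slope rel face",A[0]-F[0],"h0",A[1]-F[1])
a=cv2.imread("pics/top18.png");b=cv2.imread("pics/scene18.png")
f=lambda x:np.clip(x.astype(float)*1.6+5,0,255).astype(np.uint8)
cv2.imwrite("pics/d18.png",np.hstack([cv2.resize(f(a[95:215,225:325]),(400,480),interpolation=2),cv2.resize(f(b[150:270,265:365]),(400,480),interpolation=2)]))
E
```

```text
pos [  1.621 -20.213 216.617] F [-0.518 -0.053 -0.524] M [0.023 0.384 0.019] t 20.1833 j6 [-27.382  10.274 109.376  13.974  37.258 118.368] op 0.9952051019152027
turn [ -0.029   0.298 147.728]
time_s 20.2833
scene 0 637 497 bar slope rel face -0.023343220755477897 h0 20.97145384044042
scene 18 641 499 bar slope rel face 0.005050806933031006 h0 18.48623301421872
top 0 680 537 bar slope rel face -0.02178596597642313 h0 20.733521225770623
top 18 350 325 bar slope rel face 0.0014670868037117747 h0 18.545856393338187
```

View pics/d18.png

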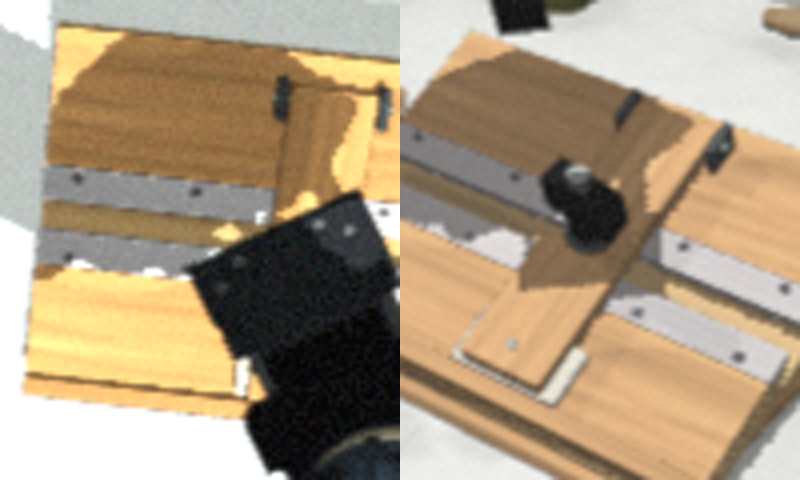

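The bar is 0.0015 to 0.005 rad past its zero in the two views (0.0235 at the start). It stays there with the gripper well clear, and the bolt stands upright at the notch. I'm handing in.

```bash
python3 -c "
from rig import *
print(hand_in())"
```

```text
the job is handed in; nothing more can be done
None
```

The T-bolt now clamps the tile and the bar is pressed fully down. I handed in at about 20.3 s with the gripper open and clear of everything.

**What I did:**
- I took the middle-sized bolt from the rest.
- Its head went lengthwise into the slot on the open left side, and I slid it along until the shank touched the notch end. I then backed off about 2 mm towards the notch centre and set the washer on the bar.
- I turned it clockwise until the head stopped, pressed the nut down with the bar, and kept tightening. The total turn was about 190 degrees.
- I let go and backed off along the bolt's axis.

**Last checks:**
- **Bar angle:** relative to the board face it read 0.0233 rad sprung up at the start (scene camera). At the end it read -0.005 rad (scene) and -0.0015 rad (top), so fully down. It stayed there after release.
- **Bolt position:** the bolt stands upright. Its shank end measured within about 0.5 mm of the slot line and the notch centre.
- **Contact:** there was no outside force on the tool.

**What disagreed or stayed uncertain:**
- **Cameras:** the two cameras differed by about 4 mm up the slope. I settled this by measuring the held bolt against the slot in one camera.
- **Fingertips:** they stood about 16 mm behind the stated TCP, not 8 mm ahead. My first grasp was therefore too shallow, and I gripped again lower before lifting.
- **Nut angle:** the total turn suggests about 1.7 rad of tightening if the head stopped square, rather than the 1.2 rad given. The shank-end height, read to within about 0.3 rad, gives about 1.3 to 1.7 rad.
- **Head under the lips:** I could not see it square directly. I infer it is caught because the sprung bar stays down with the gripper away.

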